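# Clamp a bearing housing in the drilling fixture with the eccentric

### The job

Load the pillow-block bearing housing into the drilling fixture, either way round, with its foot flat on the plate and fully home against the end stop and along the fence. Then turn the eccentric clamp's wing grip clockwise until the lobe bears firmly on the foot, so that the housing is held and stays clamped when you let go, but tighten it by feel and no further than snug: the casting must not be overloaded. Set the housing down and push it home gently, and leave the other things on the bench alone.

Things in the scene. Friction and masses are not known exactly. Their poses are not given: they have to be found in the camera images.
- housing_center (a point): Centre of the workpiece, a grey cast-iron pillow-block bearing housing standing on its foot, 0.5 to 0.8 kg; the point is 35 mm above its underside. Axes: x the thin way, y the long way, z up. The same when turned half round. Pick it by the two flat faces of its arch (28 mm apart along x), above the foot.
- housing: The same housing; origin at the centre of the foot's underside. Foot 38 x 156 x 15 mm (x, y, z). On it an upright round arch that holds the bearing: 28 mm thick along x (flat faces at x = -14 and +14), 66 mm wide along y, top 70 mm above the underside.
- nest (a point): Middle of the nest of the drilling fixture, on the plate's upper face, z up. The fence, a 14 mm high bar along this y (from -74 to +74 mm), is bolted through slots and set anew for each batch: its face is 18 to 25 mm to +x of the point, to be found by feel. End stop face at y = -78 mm. Fully home, the housing's centre is 35 mm above the plate at y = 0, x = -1 to 6 mm, its y along this y.
- jig: The fixed steel fixture plate, 15 mm thick. Origin at bench height straight below the nest point, axes as the nest's. The plate reaches from x = -100 to +60 and y = -120 to +120 mm.
- end_stop: End stop block on the plate, 30 mm wide (x), 18 mm thick, 14 mm high. Origin on the plate, in the middle of the face that meets the end of the foot; that face looks to +y of the nest.
- cam_base: Carrier of the eccentric, bolted on the plate beside the nest, opposite the fence, and set anew for each batch. Origin on the pivot axis at the plate's upper face, 42 to 44 mm to -x and 51 to 57 mm to +y of the nest point; axes as the nest's. Its pivot block is backed by a stiff pack of disc springs and gives way a little, away from the nest, as the eccentric bears.
- cam: Eccentric clamp. Steel disc, 48 mm diameter, 6 to 12 mm above the plate, on an upright pivot 8 mm off its centre: rim 16 mm from the pivot on the low side, 32 mm on the high side. Origin on the pivot at plate height; its x points to the high side, z up. At the start x points within 0.5 rad of the nest's -x. Turning clockwise seen from above (up to 3.1 rad from -x) brings the rim onto the foot.
- cam_grip (a point): Middle of the black wing grip on the eccentric, on the pivot axis, 42 mm above the plate: a bar 40 mm long (along the eccentric's y), 12 mm thick, 24 to 56 mm above the plate, to be pinched across its thickness from above. It turns free with under 0.15 N m and stays where it is left. Once the lobe bears, each newton on the foot adds about 0.015 to 0.02 N m. It must end with over 8 N on the foot and never exceed 30 N.
- flange_bearing: Bystander: oval flange bearing lying flat, 110 x 66 x 26 mm. Origin under its centre. Leave alone.
- sprocket: Bystander: chain sprocket lying flat, 98 mm across, hub 24 mm high. Origin under its centre. Leave alone.
- wrench: Bystander: steel spanner, 200 mm long, lying along its x. Origin under its middle. Leave alone.
- hammer: Bystander: hammer, 280 mm long, lying along its x. Origin under its middle. Leave alone.
- chip_brush: Bystander: hand brush, 200 mm long, lying along its x. Origin under its middle. Leave alone.
- grease_tin: Bystander: closed tin, 72 mm diameter, 85 mm high. Origin under its centre. Leave alone.
- spacer_tube: Bystander: short steel tube on end, 42 mm diameter, 45 mm high. Origin under its centre. Leave alone.
There are look-alikes about, which are no part of the job. Leave any blue or turquoise look-alike of the housing alone.

How it is judged:
By the outcome, as a careful person would: the job done as asked, in the order asked, and still so for the second after the job is handed in, with the robot touching nothing.
It also fails if it takes over 72 s, if anything falls off the work surface, if the arm or the gripper's body presses on something with over 40 N, if the wrist force passes 120 N, or if a joint passes its speed limit or range.

### The arm

A 6-joint arm with a two-finger parallel gripper is mounted at the origin on the work surface. World frame = base frame: x ahead of the robot, y to its left, z up, the work surface at z = 0. Lengths are in m, angles in degrees, forces in N, time in s.
With the tool pointing down it reaches from about 0.3 to 1 m from the base axis. Payload 5.1 kg.
Tool frame: the origin (TCP) lies at the very end of the fingers, on their centre line; the grasp point (between the pads) lies 19 mm behind it (env.grip_point_offset is the x of the grasp point in the tool frame, in m); x points along the fingers, y is the direction in which the jaws open and shut, and the axes are right-handed (so a half turn about x gives the same grasp; the last joint's range is limited). The gripper opens to 95 mm and grips with 3 to 60 N. Pads are 20 mm wide; open, the fingers measure 119 mm over their backs; the gripper's body (75 mm by 180 mm) begins 59 mm behind the grasp point.
Start: joints at [62.246, 7.093, 94.555, -0, 78.352, -4.733], TCP at [0.254, 0.598, 0.215] pointing down, gripper open.
Joint ranges: [-149.61, 149.61], [-58.7, 133.49], [1.44, 155.28], [-77.14, 257.14], [18.33, 153.61], [-166.67, 166.67]. Speed limits (degrees/s): [147.25, 147.25, 180, 180, 180, 180].

### API

Orientations are given as [roll, pitch, yaw] about the fixed x, y, z axes, in that order (R = Rz(yaw) Ry(pitch) Rx(roll)).
In Python, from workcell import env gives the robot as it stands.
- The arm moves only by the tool jog_arm, never from a script. Its argument "rows" is a list of rows, each an object of numbers: "x", "y", "z": the shift along the world's x, y, z in cm; "ax", "ay", "az": the turn, a rotation vector about the world's x, y, z in rad; "hand": the opening, from 0 (shut) to 1 (fully open). In form: [{"x": .., "y": .., "z": .., "ax": .., "ay": .., "az": .., "hand": ..}, ...]. A call has 1 to 20 rows; each row shifts and turns the pose as measured when the row begins; what a row does not reach is not made up. A row lasts 1/8 s, in which the tool goes at most 62.5 mm and 10.7 degrees, less where a joint would pass 70% of its speed; a pose out of reach is approached as far as the arm can. A call with a gripper value outside its range is refused whole. The fingers move at their own pace and stop on an object; "grip_force" is the grip in N (left out, the last holds). Time passes only in rows, so rows that do not move let the fingers close. It gives the time, the measured TCP pose, the force and the opening at its end, in the units of the state.
- env.sense(): the state, without advancing time (a new reading comes with each control period).
- env.camera(name): name is "scene" or "top"; returns a dict with "pixels" (420x560x3 uint8, blue, green, red), "intrinsics" (3x3 intrinsics, pixels), "R" (3x3) and "t" (3): a world point X has camera coordinates R X + t. Camera axes: x right, y down, z forward; pixel columns grow to the right and rows downward; lengths in m; the calibration is good to about 2 mm. A picture is of the moment at which its call begins. There is no depth.
- env.hand_in(): hands the job in, once; it reports no verdict.
Trained networks look in a picture, given as the dict that the camera call returned (one of the last four; its "shot" number tells which), for a name from the list of things; names that differ only in an ending like _2 or _b are one class to them, and where a whole thing is asked for, a point or a joint stands for the part that bears it (a point fixed in the world has none). Each returns a list of dicts, best first, with "conf" (0 to 1); they miss things now and then, are a little off and sometimes report something else, mostly with a low value. They report only what shows in the picture. A call takes as long as a camera call. They do not tell look-alikes from the thing itself.
- env.recognise(picture, label): "extent" ([left, top, width, height] in pixels, round what is visible of it).
The state is a dict: "clock": time; "q": joint angles; "joint_velocities": joint speeds; "effort": joint torques, N m; "eef_pos": TCP position; "tcp_rot": TCP orientation; "force": force on the tool from outside, world axes, zero at the start; "torque": the same for the moment, N m; "grip_width": opening from 0.0 (shut) to 1.0 (fully open).
Only numpy, scipy, OpenCV 4.12 (cv2) and the standard library are available. Lean on these libraries where they do the work, as an engineer would, in place of code of your own. Each camera call takes 0.05 s, during which the arm holds its last target.

## Working session

There is one attempt and no reset: what is moved stays moved. The work goes in short steps, Python scripts to look and compute and a tool call to move; the robot and the scene stay as the last step left them, time stands still between calls to the robot, and variables do not carry over. Pictures are saved under pics/ and viewed, and the job is handed in when it is done.

Besides the shell and the picture viewer there is one more tool, called after "Emit:" by a JSON object that holds its "op" and its "data", one argument or row to a line. jog_arm: Moves the arm, as the interface text tells. Its arguments: {"type":"object","properties":{"rows":{"type":"array","items":{"type":"object","properties":{"x":{"type":"number"},"y":{"type":"number"},"z":{"type":"number"},"ax":{"type":"number"},"ay":{"type":"number"},"az":{"type":"number"},"hand":{"type":"number"}}}},"grip_force":{"type":"number"}},"required":["rows"]}

```bash
mkdir -p pics; ls
cat > h.py <<'E'
from workcell import env
import cv2, numpy as np
def ray(p,u,v):
    K=p["intrinsics"];R=np.array(p["R"]);t=np.array(p["t"])
    d=R.T@np.linalg.inv(K)@np.array([u,v,1.]);c=-R.T@t
    return c,d
def at(p,u,v,z):
    c,d=ray(p,u,v);s=(z-c[2])/d[2];return c+s*d
def proj(p,X):
    q=np.array(p["R"])@np.array(X)+np.array(p["t"]);q=np.array(p["intrinsics"])@q;return q[:2]/q[2]
E
python3 - <<'E'
from h import *
import pickle
for n in("scene","top"):
    p=env.camera(n);cv2.imwrite(f"pics/{n}0.png",p["pixels"]);pickle.dump(p,open(n+"0.pkl","wb"))
    print(n,-np.array(p["R"]).T@np.array(p["t"]))
    for l in("housing","jig","cam","end_stop","cam_grip","cam_base"):
        print(l,[(np.round(d["extent"]),round(d["conf"],2)) for d in env.recognise(p,l)][:4])
print(env.sense(), env.grip_point_offset)
E
```

```text
pics
scene [1.23837004 0.81071905 0.89851901]
housing [(array([289., 259.,  32.,  52.]), 0.95), (array([301., 322.,  51.,  66.]), 0.87), (array([452., 270.,  57.,  51.]), 0.81)]
jig [(array([197., 164.,  99.,  50.]), 0.94)]
cam [(array([261., 172.,  14.,  20.]), 0.54)]
end_stop [(array([215., 174.,   8.,   7.]), 0.62)]
cam_grip [(array([258., 173.,  19.,  17.]), 0.7)]
cam_base [(array([258., 175.,  21.,  18.]), 0.88), (array([198., 162., 100.,  54.]), 0.31)]
top [0.2951803  0.01359777 1.75622255]
housing [(array([217., 179.,  32.,  38.]), 0.91), (array([128., 264.,  44.,  23.]), 0.91), (array([180., 151.,  18.,  43.]), 0.89)]
jig [(array([307., 214.,  80.,  56.]), 0.94)]
cam []
end_stop [(array([369., 232.,   4.,   6.]), 0.52)]
cam_grip [(array([329., 252.,  13.,   9.]), 0.71), (array([325., 246.,  18.,  24.]), 0.24)]
cam_base [(array([327., 248.,  15.,  24.]), 0.75)]
{'clock': 0.7, 'q': array([ 6.22469873e+01,  7.08962047e+00,  9.45520208e+01, -3.35687869e-04,
        7.83508238e+01, -4.73158014e+00]), 'joint_velocities': array([-0.09390057,  0.02043355, -0.01603782, -0.04610278,  0.10610552,
       -0.02782264]), 'effort': array([-4.02068736e-04, -4.17425144e+01, -3.60143673e+01,  7.75159802e-02,
        4.29223152e-02,  1.00669186e-05]), 'eef_pos': array([0.25422564, 0.5982434 , 0.21472998]), 'tcp_rot': array([82.76991808, 89.99245795, 59.74855326]), 'force': array([-0.09485919, -0.15626164,  0.25302167]), 'torque': array([-0.00616234,  0.05407422,  0.03786591]), 'grip_width': 1.002582596119308} -0.0188
```

View pics/scene0.png

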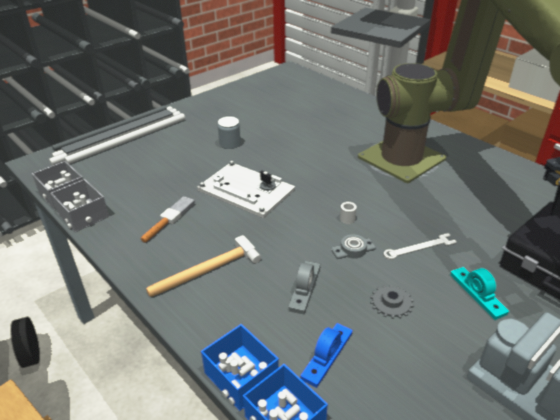

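View pics/top0.png

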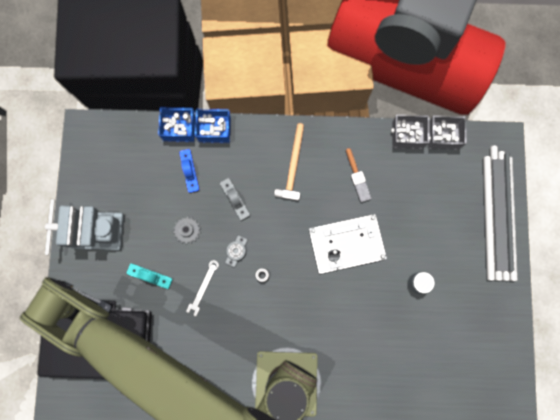

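Run:
```python
import cv2,pickle
p=pickle.load(open("top0.pkl","rb"))["pixels"]; s=pickle.load(open("scene0.pkl","rb"))["pixels"]
cv2.imwrite("pics/topjig.png",cv2.resize(p[205:280,295:395],None,fx=8,fy=8,interpolation=cv2.INTER_CUBIC))
cv2.imwrite("pics/tophous.png",cv2.resize(p[140:300,110:260],None,fx=3.7,fy=3.7,interpolation=cv2.INTER_CUBIC))
cv2.imwrite("pics/scenejig.png",cv2.resize(s[150:225,190:305],None,fx=6.9,fy=6.9,interpolation=cv2.INTER_CUBIC))
```

```text
(no output)
```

View pics/topjig.png

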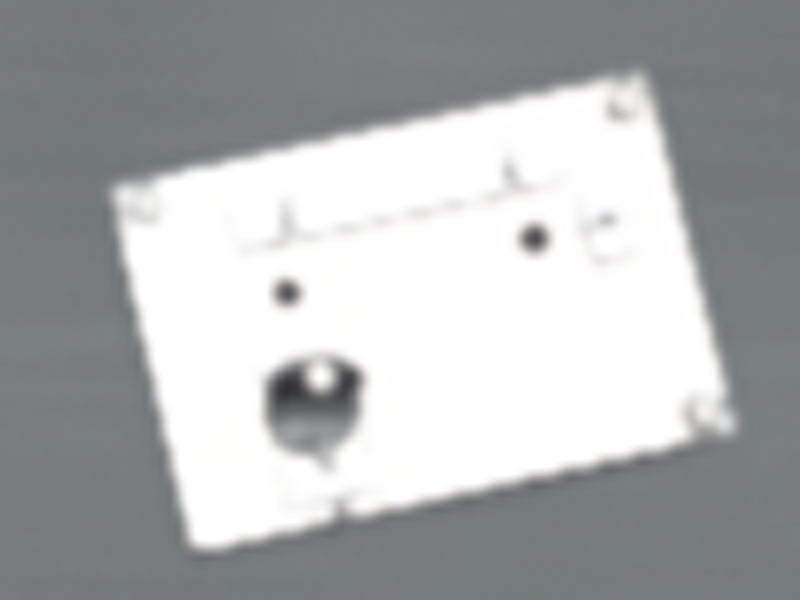

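View pics/tophous.png

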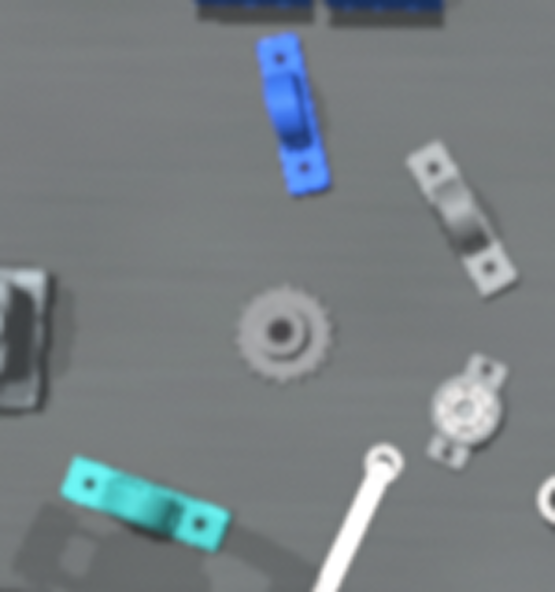

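View pics/scenejig.png

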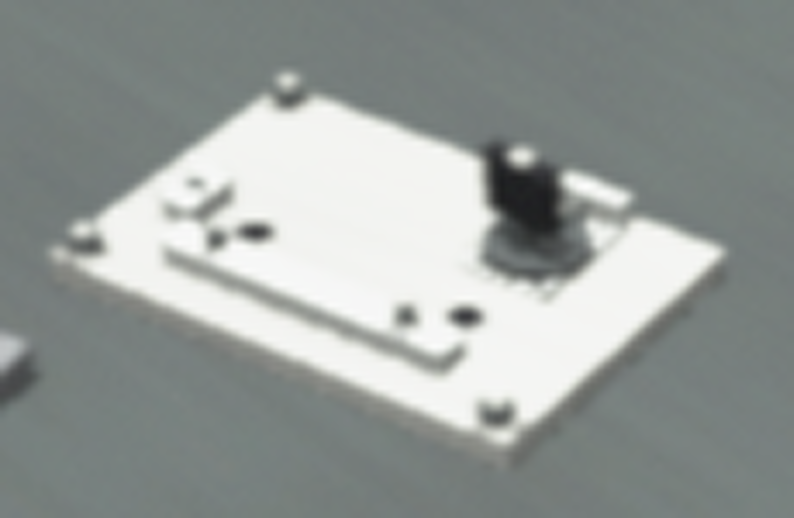

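Run:
```python
import cv2,pickle
p=pickle.load(open("top0.pkl","rb"))["pixels"]; s=pickle.load(open("scene0.pkl","rb"))["pixels"]
cv2.imwrite("pics/toph2.png",cv2.resize(p[170:225,210:260],None,fx=10,fy=10,interpolation=cv2.INTER_CUBIC))
cv2.imwrite("pics/sceneh2.png",cv2.resize(s[255:317,280:330],None,fx=9,fy=9,interpolation=cv2.INTER_CUBIC))
```

```text
(no output)
```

View pics/toph2.png

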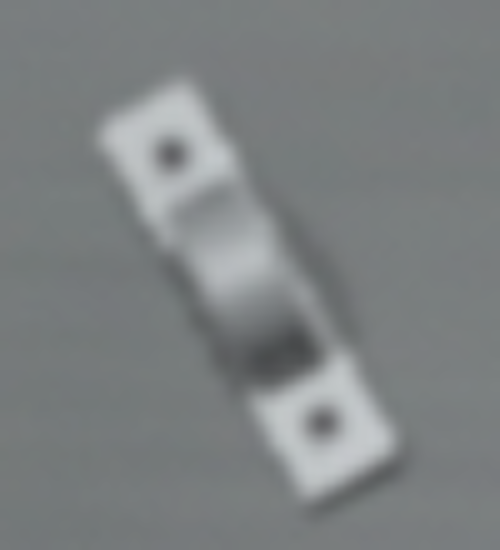

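View pics/sceneh2.png

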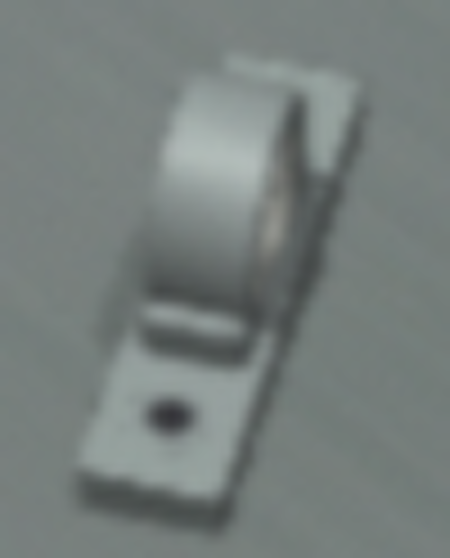

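```bash
cat > fit.py <<'E'
import pickle
from h import *
from scipy.optimize import least_squares
T=pickle.load(open("top0.pkl","rb"));S=pickle.load(open("scene0.pkl","rb"))
def m(pts,f,o): return [((u+.5)/f-.5+o[0],(v+.5)/f-.5+o[1]) for u,v in pts]
def fit(obs,name):
    def W(a,l):
        c,s=np.cos(a[2]),np.sin(a[2]);return np.array([a[0]+c*l[0]-s*l[1],a[1]+s*l[0]+c*l[1],l[2]])
    for sub in ("T","S","TS"):
        def r(a): return np.concatenate([proj(p,W(a,l))-np.array(uv) for k,p,l,uv in obs if k in sub])
        best=min((least_squares(r,[.5,0,y]) for y in(-1,0,1)),key=lambda q:q.cost)
        print(name,sub,best.x[:2].round(4),np.degrees(best.x[2]).round(2),"res",r(best.x).round(1))
j=[(.06,.12,.015),(.06,-.12,.015),(-.1,-.12,.015),(-.1,.12,.015)]
o=[("T",T,l,uv) for l,uv in zip(j,m([(112,187),(648,70),(737,433),(190,550)],8,(295,205)))]
o+=[("S",S,l,uv) for l,uv in zip([j[1],j[0],j[3],j[2]],m([(52,250),(512,445),(727,250),(272,90)],6.9,(190,150)))]
fit(o,"jig")
h=[(-.019,.078,.015),(.019,.078,.015),(.019,-.078,.015),(-.019,-.078,.015)]
o=[("T",T,l,uv) for l,uv in zip(h,m([(100,130),(188,78),(402,440),(308,502)],10,(210,170)))]
o+=[("S",S,l,uv) for l,uv in zip([h[1],h[0],h[3],h[2]],m([(80,475),(230,500),(360,80),(230,55)],9,(280,255)))]
fit(o,"housing")
E
python3 fit.py
```

```text
jig T [ 0.5023 -0.1957] 13.76 res [ 0.5  0.3 -0.5  0.9 -0.8 -0.4  0.7 -0.6]
jig S [ 0.5029 -0.1919] 14.94 res [-0.5  1.   0.  -0.2 -0.3 -0.3  0.9 -0.6]
jig TS [ 0.5021 -0.1942] 14.32 res [ 0.   0.7 -1.1  0.6 -1.  -0.8  0.6 -0.3 -0.6  0.3 -0.8 -0.5 -0.6 -0.4
  1.1 -1.1]
housing T [0.6322 0.2039] -58.05 res [-0.4 -0.2  0.1 -0.2  0.1  0.6  0.2 -0.3]
housing S [0.6319 0.2072] -57.49 res [ 0.1 -0.2 -0.1  0.4  0.3 -0.1 -0.3 -0.1]
housing TS [0.6318 0.206 ] -57.62 res [-1.1  0.  -0.7 -0.  -0.3  0.6 -0.2 -0.2 -0.3 -0.6 -0.5  0.   0.1 -0.4
 -0.6 -0.3]
```

```bash
cat > edge.py <<'E'
from fit import *
def edges(p,corn,thr):
    # corn: predicted pixel corners; returns refined line for each edge
    g=cv2.cvtColor(p["pixels"],cv2.COLOR_BGR2GRAY).astype(np.float32); L=[]
    for a,b in zip(corn,corn[1:]+corn[:1]):
        a=np.array(a);b=np.array(b);t=(b-a)/np.linalg.norm(b-a);n=np.array([-t[1],t[0]]);P=[]
        for s in np.linspace(.12,.88,60):
            c=a+(b-a)*s;d=np.arange(-3,3.01,.1)
            q=(c+np.outer(d,n)).astype(np.float32)
            v=cv2.remap(g,q[:,0].copy(),q[:,1].copy(),cv2.INTER_LINEAR).ravel()
            gr=np.abs(np.gradient(cv2.GaussianBlur(v[None],(0,0),4).ravel()))
            k=gr.argmax();P.append(q[k])
        l=cv2.fitLine(np.array(P),cv2.DIST_HUBER,0,.01,.01).ravel()
        L.append(l)
    out=[]
    for i in range(4):
        l1,l2=L[i-1],L[i]
        A=np.array([[l1[0],-l2[0]],[l1[1],-l2[1]]]);s=np.linalg.solve(A,[l2[2]-l1[2],l2[3]-l1[3]])
        out.append((l1[2]+s[0]*l1[0],l1[3]+s[0]*l1[1]))
    return out
ct=m([(112,187),(648,70),(737,433),(190,550)],8,(295,205))
cs=m([(52,250),(512,445),(727,250),(285,90)],6.9,(190,150))
et=edges(T,ct,0);es=edges(S,cs,0)
print(np.round(np.array(et)-ct,2).tolist(),np.round(np.array(es)-cs,2).tolist())
for c in et: print(at(T,*c,.015).round(4))
for c in es: print(at(S,*c,.015).round(4))
fit([("T",T,l,uv) for l,uv in zip(j,et)]+[("S",S,l,uv) for l,uv in zip([j[1],j[0],j[3],j[2]],es)],"jigE")
E
python3 edge.py; for n in T S; do :; done
python3 - <<'E'
import sys;sys.path.insert(0,'.')
E
```

```text
jig T [ 0.5023 -0.1957] 13.76 res [ 0.5  0.3 -0.5  0.9 -0.8 -0.4  0.7 -0.6]
jig S [ 0.5029 -0.1919] 14.94 res [-0.5  1.   0.  -0.2 -0.3 -0.3  0.9 -0.6]
jig TS [ 0.5021 -0.1942] 14.32 res [ 0.   0.7 -1.1  0.6 -1.  -0.8  0.6 -0.3 -0.6  0.3 -0.8 -0.5 -0.6 -0.4
  1.1 -1.1]
housing T [0.6322 0.2039] -58.05 res [-0.4 -0.2  0.1 -0.2  0.1  0.6  0.2 -0.3]
housing S [0.6319 0.2072] -57.49 res [ 0.1 -0.2 -0.1  0.4  0.3 -0.1 -0.3 -0.1]
housing TS [0.6318 0.206 ] -57.62 res [-1.1  0.  -0.7 -0.  -0.3  0.6 -0.2 -0.2 -0.3 -0.6 -0.5  0.   0.1 -0.4
 -0.6 -0.3]
[[-0.53, -0.1], [-0.4, 0.16], [-0.15, -0.14], [0.24, 0.34]] [[-1.16, 0.69], [-0.8, 0.43], [0.26, 0.05], [-0.53, -1.06]]
[ 0.5332 -0.061   0.015 ]
[ 0.5917 -0.2982  0.015 ]
[ 0.4328 -0.3383  0.015 ]
[ 0.3731 -0.1013  0.015 ]
[ 0.5922 -0.2952  0.015 ]
[ 0.5333 -0.06    0.015 ]
[ 0.3752 -0.0994  0.015 ]
[ 0.4344 -0.3346  0.015 ]
jigE T [ 0.502  -0.1949] 14.03 res [ 0.8  0.6 -0.4  0.6 -0.8 -0.4  0.4 -0.8]
jigE S [ 0.5035 -0.1921] 14.12 res [ 0.6  0.   0.  -0.3 -0.6  0.2  0.   0.4]
jigE TS [ 0.5024 -0.1939] 14.07 res [ 0.5  0.5 -0.7  0.5 -1.1 -0.5  0.2 -0.9  0.6 -0.4 -0.1 -0.8 -0.8 -0.2
 -0.   0. ]
```

```bash
python3 - <<'E' | grep -v "^[jh]"
import cv2,pickle
from edge import *
for n,p,(r0,r1,c0,c1),f in(("t",T,(210,275,302,392),9),("s",S,(158,220,194,300),7.5)):
    g=p["pixels"][r0:r1,c0:c1].astype(float)
    print(n,np.percentile(g,[1,20,50,80,99]))
    g=np.clip((g-(225 if n=="t" else 150))*(255/(30 if n=="t" else 105)),0,255).astype(np.uint8)
    cv2.imwrite(f"pics/str_{n}.png",cv2.resize(g,None,fx=f,fy=f,interpolation=cv2.INTER_CUBIC))
E
```

```text
1.1 -1.1]
 -0.6 -0.3]
[[-0.53, -0.1], [-0.4, 0.16], [-0.15, -0.14], [0.24, 0.34]] [[-1.16, 0.69], [-0.8, 0.43], [0.26, 0.05], [-0.53, -1.06]]
[ 0.5332 -0.061   0.015 ]
[ 0.5917 -0.2982  0.015 ]
[ 0.4328 -0.3383  0.015 ]
[ 0.3731 -0.1013  0.015 ]
[ 0.5922 -0.2952  0.015 ]
[ 0.5333 -0.06    0.015 ]
[ 0.3752 -0.0994  0.015 ]
[ 0.4344 -0.3346  0.015 ]
 -0.   0. ]
t [114. 123. 220. 254. 255.]
s [ 53. 120. 128. 241. 246.]
```

View pics/str_t.png

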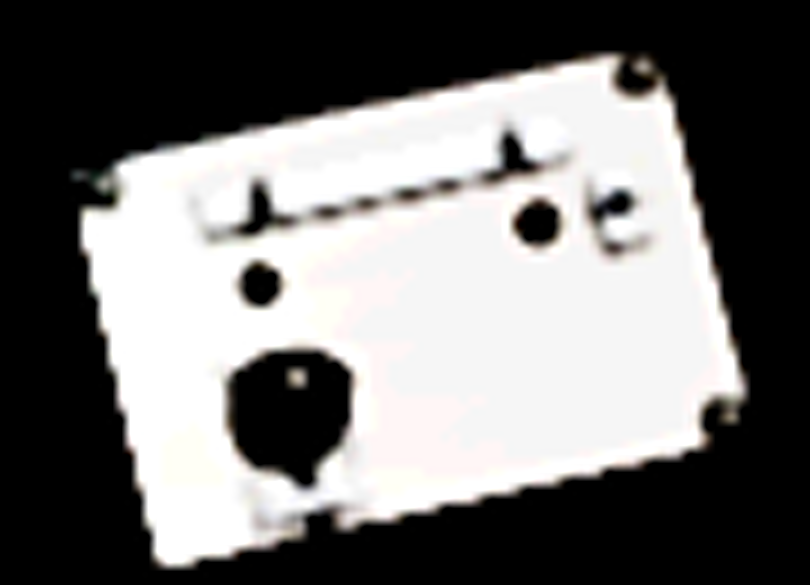

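View pics/str_s.png

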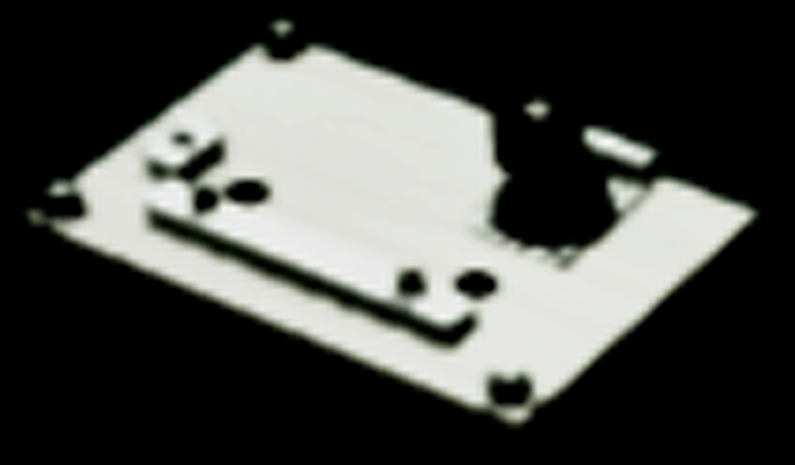

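```bash
python3 - <<'E' | tail -12
from edge import *
def nest(P,pose):
    a=np.radians(pose[2]);d=P[:2]-pose[:2];c,s=np.cos(a),np.sin(a);return np.round(1000*np.array([c*d[0]+s*d[1],-s*d[0]+c*d[1]]),1)
pt=np.array([.502,-.1949,14.05]);ps=np.array([.5035,-.1921,14.05])
for n,u,z in(("fenceL",(209,238),.022),("fenceR",(570,155),.022),("stop top",(590,190),.022),("stop bot",(606,250),.022),("hole",(260,284),.015),("hole",(538,222),.015),("stud top",(297,376),.07),("grip dark centre",(290,408),.045),("disc left",(228,395),.026),("disc right",(353,375),.026)):
    (q,)=m([u],9,(302,210));print(n,nest(at(T,*q,z),pt))
for n,u,z in(("fence back L",(150,220),.022),("fence back R",(447,338),.022),):
    (q,)=m([u],7.5,(194,158));print(n,nest(at(S,*q,z),ps))
E
python3 - <<'E'
import cv2,pickle
s=pickle.load(open("scene0.pkl","rb"))["pixels"];t=pickle.load(open("top0.pkl","rb"))["pixels"]
g=lambda a:cv2.resize(cv2.convertScaleAbs(a,alpha=1.6),None,fx=16,fy=16,interpolation=cv2.INTER_CUBIC)
import numpy as np
a=g(s[165:200,252:277]);b=g(t[243:278,322:347]);cv2.imwrite("pics/cam.png",np.hstack([a,b]))
E
```

```text
fenceL [21.1 71.8]
fenceR [ 22.7 -73.7]
stop top [  7.6 -78. ]
stop bot [-16.7 -78.5]
hole [-0.1 55.6]
hole [  0.3 -56.4]
stud top [-41.9  56.1]
grip dark centre [-51.7  58.7]
disc left [-40.5  78.8]
disc right [-43.3  29.7]
fence back L [ 41.5 -69.9]
fence back R [39.5 72.1]
```

View pics/cam.png

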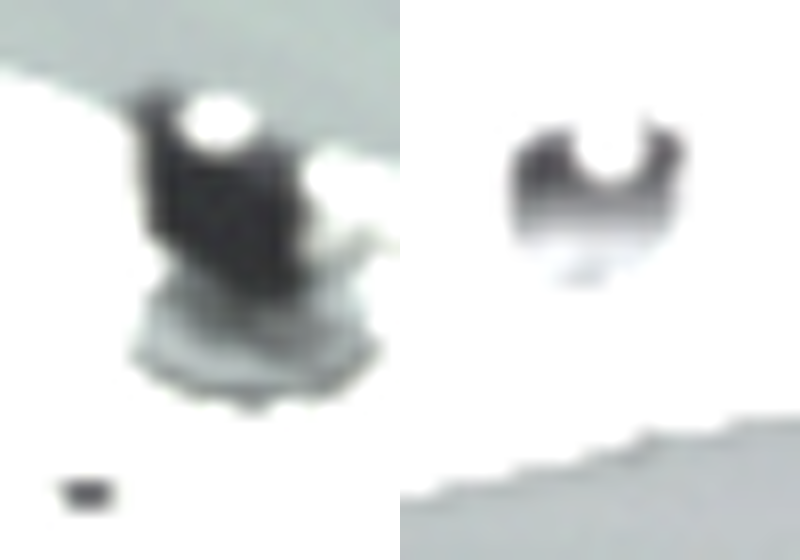

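Emit:
{"op": "jog_arm", "data": {
  "rows": [
    {"x": 3.78, "y": -3.92, "az": 0.0965, "hand": 0.8},
    {"x": 3.78, "y": -3.92, "az": 0.0965, "hand": 0.8},
    {"x": 3.78, "y": -3.92, "az": 0.0965, "hand": 0.8},
    {"x": 3.78, "y": -3.92, "az": 0.0965, "hand": 0.8},
    {"x": 3.78, "y": -3.92, "az": 0.0965, "hand": 0.8},
    {"x": 3.78, "y": -3.92, "az": 0.0965, "hand": 0.8},
    {"x": 3.78, "y": -3.92, "az": 0.0965, "hand": 0.8},
    {"x": 3.78, "y": -3.92, "az": 0.0965, "hand": 0.8},
    {"x": 3.78, "y": -3.92, "az": 0.0965, "hand": 0.8},
    {"x": 3.78, "y": -3.92, "az": 0.0965, "hand": 0.8}
  ]
}}

```text
schema error: expected keys x, y, z, ax, ay, az, hand
```

```bash
cat >> h.py <<'E'
from scipy.spatial.transform import Rotation as Ro
NEST=np.array([.5026,-.1937]);NY=14.05
def st():
    s=env.sense();R=Ro.from_euler("xyz",s["tcp_rot"],degrees=True).as_matrix()
    az=np.degrees(np.arctan2(R[1,1],R[0,1]));p=s["eef_pos"];a=np.radians(NY);d=p[:2]-NEST
    n=1000*np.array([np.cos(a)*d[0]+np.sin(a)*d[1],-np.sin(a)*d[0]+np.cos(a)*d[1]])
    f=s["force"];c,sn=np.cos(a),np.sin(a)
    print("t",round(s["clock"],2),"pos",p.round(4),"az",az.round(2),"dev",R[:,0].round(3),"nest",n.round(1),"F",f.round(2),"Fn",np.round([c*f[0]+sn*f[1],-sn*f[0]+c*f[1]],2),"T",s["torque"].round(3),"w",round(s["grip_width"]*95,1),"q",s["q"].round(1))
    return s
E
python3 -c "from h import *;st()"
```

```text
t 0.7 pos [0.2542 0.5982 0.2147] az 66.98 dev [ 0.  0. -1.] nest [-48.7 828.5] F [-0.09 -0.16  0.25] Fn [-0.13 -0.13] T [-0.006  0.054  0.038] w 95.2 q [62.2  7.1 94.6 -0.  78.4 -4.7]
```

All keys are required in each row.

Emit:
{"op": "jog_arm", "data": {
  "rows": [
    {"x": 3.78, "y": -3.92, "z": 0, "ax": 0, "ay": 0, "az": 0.0965, "hand": 0.8},
    {"x": 3.78, "y": -3.92, "z": 0, "ax": 0, "ay": 0, "az": 0.0965, "hand": 0.8},
    {"x": 3.78, "y": -3.92, "z": 0, "ax": 0, "ay": 0, "az": 0.0965, "hand": 0.8},
    {"x": 3.78, "y": -3.92, "z": 0, "ax": 0, "ay": 0, "az": 0.0965, "hand": 0.8},
    {"x": 3.78, "y": -3.92, "z": 0, "ax": 0, "ay": 0, "az": 0.0965, "hand": 0.8},
    {"x": 3.78, "y": -3.92, "z": 0, "ax": 0, "ay": 0, "az": 0.0965, "hand": 0.8},
    {"x": 3.78, "y": -3.92, "z": 0, "ax": 0, "ay": 0, "az": 0.0965, "hand": 0.8},
    {"x": 3.78, "y": -3.92, "z": 0, "ax": 0, "ay": 0, "az": 0.0965, "hand": 0.8},
    {"x": 3.78, "y": -3.92, "z": 0, "ax": 0, "ay": 0, "az": 0.0965, "hand": 0.8},
    {"x": 3.78, "y": -3.92, "z": 0, "ax": 0, "ay": 0, "az": 0.0965, "hand": 0.8}
  ]
}}

```text
clock: 1.95
eef_pos: [0.6401, 0.1961, 0.2167]
tcp_rot: [30.3, 89.7, 64.8]
force: [0.5, -0.1, -0.2]
grip_width: 0.801
```

```bash
python3 -c "from h import *;st()"
```

```text
t 1.95 pos [0.6401 0.1961 0.2167] az 124.56 dev [ 0.002  0.005 -1.   ] nest [228.  344.7] F [ 0.52 -0.12 -0.19] Fn [ 0.48 -0.24] T [0.071 0.005 0.015] w 76.1 q [  12.3    9.3   91.9    0.2   78.6 -112.3]
```

Emit:
{"op": "jog_arm", "data": {
  "rows": [
    {"x": -0.81, "y": 0.97, "z": -4, "ax": -0.005, "ay": 0.002, "az": -0.039, "hand": 0.8},
    {"x": 0, "y": 0, "z": -5, "ax": 0, "ay": 0, "az": 0, "hand": 0.8},
    {"x": 0, "y": 0, "z": -2, "ax": 0, "ay": 0, "az": 0, "hand": 0.8},
    {"x": 0, "y": 0, "z": 0, "ax": 0, "ay": 0, "az": 0, "hand": 0.8}
  ]
}}

```text
clock: 2.45
eef_pos: [0.636, 0.2017, 0.1063]
tcp_rot: [-28.6, 89.7, 3.3]
force: [0.3, -0.7, 0.9]
grip_width: 0.796
```

```bash
python3 -c "
from h import *;st()
p=env.camera('scene');cv2.imwrite('pics/a1.png',cv2.resize(p['pixels'][190:330,240:390],None,fx=4,fy=4))
p=env.camera('top');cv2.imwrite('pics/a2.png',cv2.resize(p['pixels'][130:270,160:310],None,fx=4,fy=4))
"
```

```text
t 2.45 pos [0.636  0.2017 0.1063] az 121.89 dev [ 0.005  0.    -1.   ] nest [225.4 351.2] F [ 0.34 -0.67  0.88] Fn [ 0.17 -0.74] T [ 0.059  0.    -0.016] w 75.6 q [ 1.300e+01  1.390e+01  9.760e+01 -1.000e-01  6.820e+01 -1.089e+02]
```

View pics/a1.png

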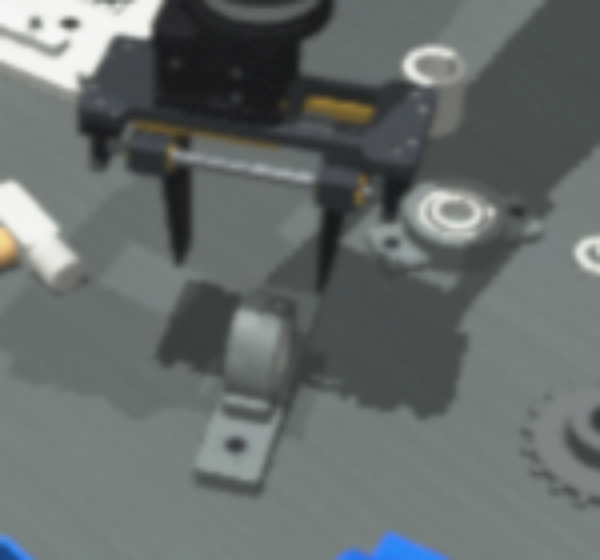

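View pics/a2.png

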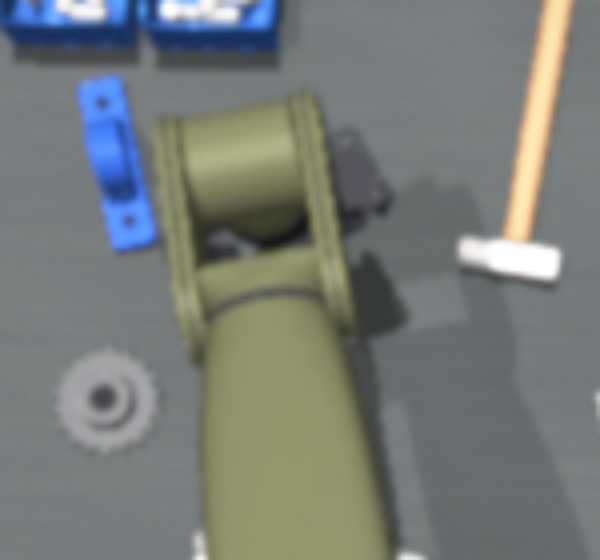

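Emit:
{"op": "jog_arm", "data": {
  "rows": [
    {"x": -0.4, "y": 0.4, "z": -2, "ax": 0, "ay": 0.005, "az": 0.007, "hand": 0.8},
    {"x": 0, "y": 0, "z": -3, "ax": 0, "ay": 0, "az": 0, "hand": 0.8},
    {"x": 0, "y": 0, "z": -2, "ax": 0, "ay": 0, "az": 0, "hand": 0.8},
    {"x": 0, "y": 0, "z": 0, "ax": 0, "ay": 0, "az": 0, "hand": 0.8}
  ]
}}

```text
clock: 3.05
eef_pos: [0.6359, 0.2084, 0.0413]
tcp_rot: [-15.6, 89.2, 16.8]
force: [-0.2, -0.2, 0.9]
grip_width: 0.801
```

```bash
python3 -c "from h import *;st()"
```

```text
t 3.05 pos [0.6359 0.2084 0.0413] az 122.42 dev [ 0.013  0.004 -1.   ] nest [226.9 357.7] F [-0.16 -0.17  0.91] Fn [-0.19 -0.13] T [ 0.074 -0.001  0.005] w 76.0 q [  13.5   17.9   99.6    0.    61.8 -108.9]
```

Emit:
{"op": "jog_arm", "data": {
  "rows": [
    {"x": -0.4, "y": -0.2, "z": -0.6, "ax": -0.004, "ay": 0.013, "az": 0, "hand": 0.8},
    {"x": 0, "y": 0, "z": -0.8, "ax": 0, "ay": 0, "az": 0, "hand": 0.8},
    {"x": 0, "y": 0, "z": -0.1, "ax": 0, "ay": 0, "az": 0, "hand": 0.8}
  ]
}}

```text
clock: 3.42
eef_pos: [0.6332, 0.2067, 0.0278]
tcp_rot: [-21.9, 89.9, 10.5]
force: [-0.1, 0.4, 0.2]
grip_width: 0.801
```

```bash
python3 -c "from h import *;st()"
```

```text
t 3.42 pos [0.6332 0.2067 0.0278] az 122.43 dev [ 0.002  0.    -1.   ] nest [223.9 356.8] F [-0.11  0.36  0.2 ] Fn [-0.01  0.38] T [ 0.022  0.    -0.014] w 76.1 q [  13.5   18.8   99.9   -0.    61.2 -109. ]
```

Emit:
{"op": "jog_arm", "data": {
  "rows": [
    {"x": 0, "y": 0, "z": -0.45, "ax": 0, "ay": 0.002, "az": 0, "hand": 0.8},
    {"x": 0, "y": 0, "z": 0, "ax": 0, "ay": 0, "az": 0, "hand": 0.3},
    {"x": 0, "y": 0, "z": 0, "ax": 0, "ay": 0, "az": 0, "hand": 0.15},
    {"x": 0, "y": 0, "z": 0, "ax": 0, "ay": 0, "az": 0, "hand": 0.15},
    {"x": 0, "y": 0, "z": 0, "ax": 0, "ay": 0, "az": 0, "hand": 0.15},
    {"x": 0, "y": 0, "z": 0, "ax": 0, "ay": 0, "az": 0, "hand": 0.15}
  ],
  "grip_force": 30
}}

```text
clock: 4.18
eef_pos: [0.6341, 0.2069, 0.0242]
tcp_rot: [-10.6, 89.9, 21.8]
force: [0.3, -0.0, 1.2]
grip_width: 0.332
```

```bash
python3 -c "from h import *;st()"
```

```text
t 4.17 pos [0.6341 0.2069 0.0242] az 122.42 dev [ 0.002  0.001 -1.   ] nest [224.9 356.7] F [ 0.31 -0.05  1.19] Fn [ 0.29 -0.12] T [0.021 0.063 0.04 ] w 31.5 q [  13.5   19.1   99.8    0.    60.9 -109. ]
```

Emit:
{"op": "jog_arm", "data": {
  "rows": [
    {"x": 0, "y": 0, "z": 0, "ax": 0, "ay": 0, "az": 0, "hand": 0.15},
    {"x": 0, "y": 0, "z": 0, "ax": 0, "ay": 0, "az": 0, "hand": 0.15},
    {"x": 0, "y": 0, "z": 0, "ax": 0, "ay": 0, "az": 0, "hand": 0.15}
  ]
}}

```text
clock: 4.55
eef_pos: [0.6344, 0.2066, 0.0243]
tcp_rot: [-21.6, 89.8, 10.8]
force: [0.5, -0.6, -0.1]
grip_width: 0.296
```

```bash
python3 -c "from h import *;st()"
```

```text
t 4.55 pos [0.6344 0.2066 0.0243] az 122.43 dev [ 0.003  0.001 -1.   ] nest [225.1 356.3] F [ 0.53 -0.63 -0.08] Fn [ 0.37 -0.74] T [-0.06   0.054 -0.036] w 28.1 q [  13.4   19.1   99.8   -0.    60.9 -109. ]
```

Emit:
{"op": "jog_arm", "data": {
  "rows": [
    {"x": 0, "y": 0, "z": 1, "ax": 0, "ay": 0, "az": 0, "hand": 0.15},
    {"x": 0, "y": 0, "z": 4, "ax": 0, "ay": 0, "az": 0, "hand": 0.15},
    {"x": 0, "y": 0, "z": 5, "ax": 0, "ay": 0, "az": 0, "hand": 0.15},
    {"x": -1.1, "y": -3.2, "z": 0, "ax": 0, "ay": 0, "az": -0.15, "hand": 0.15},
    {"x": -1.1, "y": -3.2, "z": 0, "ax": 0, "ay": 0, "az": -0.15, "hand": 0.15},
    {"x": -1.1, "y": -3.2, "z": 0, "ax": 0, "ay": 0, "az": -0.15, "hand": 0.15},
    {"x": -1.1, "y": -3.2, "z": 0, "ax": 0, "ay": 0, "az": -0.15, "hand": 0.15},
    {"x": -1.1, "y": -3.2, "z": 0, "ax": 0, "ay": 0, "az": -0.15, "hand": 0.15},
    {"x": -1.1, "y": -3.2, "z": 0, "ax": 0, "ay": 0, "az": -0.15, "hand": 0.15},
    {"x": -1.1, "y": -3.2, "z": 0, "ax": 0, "ay": 0, "az": -0.15, "hand": 0.15},
    {"x": -1.1, "y": -3.2, "z": 0, "ax": 0, "ay": 0, "az": -0.15, "hand": 0.15},
    {"x": -1.1, "y": -3.2, "z": 0, "ax": 0, "ay": 0, "az": -0.15, "hand": 0.15},
    {"x": -1.1, "y": -3.2, "z": 0, "ax": 0, "ay": 0, "az": -0.15, "hand": 0.15},
    {"x": -0.5, "y": -1.5, "z": 0, "ax": 0, "ay": 0, "az": -0.1, "hand": 0.15},
    {"x": 0, "y": 0, "z": 0, "ax": 0, "ay": 0, "az": 0, "hand": 0.15}
  ]
}}

```text
clock: 6.42
eef_pos: [0.5001, -0.1353, 0.1158]
tcp_rot: [179.5, 88.7, 117.3]
force: [-0.1, 0.1, -5.8]
grip_width: 0.291
```

```bash
python3 -c "from h import *;st()"
```

```text
t 6.42 pos [ 0.5001 -0.1353  0.1158] az 27.84 dev [-0.01  0.02 -1.  ] nest [11.8 57.3] F [-0.1   0.12 -5.82] Fn [-0.07  0.14] T [-0.132 -0.001 -0.024] w 27.7 q [-21.6  -4.3 116.    0.9  69.2 -49.7]
```

Emit:
{"op": "jog_arm", "data": {
  "rows": [
    {"x": 0, "y": -2.6, "z": 0, "ax": -0.02, "ay": -0.01, "az": -0.12, "hand": 0.15},
    {"x": 0, "y": -2.6, "z": 0, "ax": 0, "ay": 0, "az": -0.12, "hand": 0.15},
    {"x": 0, "y": 0, "z": 0, "ax": 0, "ay": 0, "az": 0, "hand": 0.15}
  ]
}}

```text
clock: 6.8
eef_pos: [0.4995, -0.1853, 0.1147]
tcp_rot: [177.5, 89.8, 101.6]
force: [-0.1, 0.2, -4.9]
grip_width: 0.294
```

```bash
python3 -c "from h import *;st()"
```

```text
t 6.8 pos [ 0.4995 -0.1853  0.1147] az 14.1 dev [-0.001  0.003 -1.   ] nest [-0.9  8.9] F [-0.06  0.22 -4.89] Fn [-0.01  0.22] T [0.001 0.035 0.007] w 28.0 q [-2.620e+01 -2.800e+00  1.148e+02  1.000e-01  6.820e+01 -4.030e+01]
```

Emit:
{"op": "jog_arm", "data": {
  "rows": [
    {"x": 0, "y": -0.2, "z": -3, "ax": -0.003, "ay": -0.001, "az": 0, "hand": 0.15},
    {"x": 0, "y": 0, "z": -2.5, "ax": 0, "ay": 0, "az": 0, "hand": 0.15},
    {"x": 0, "y": 0, "z": 0, "ax": 0, "ay": 0, "az": 0, "hand": 0.15}
  ]
}}

```text
clock: 7.18
eef_pos: [0.4999, -0.1835, 0.0584]
tcp_rot: [164.8, 89.9, 89.4]
force: [-0.5, 0.2, -5.8]
grip_width: 0.292
```

```bash
python3 -c "
from h import *;st()
p=env.camera('scene');cv2.imwrite('pics/b1.png',cv2.resize(p['pixels'][130:230,180:310],None,fx=6,fy=6,interpolation=cv2.INTER_CUBIC))
"
```

```text
t 7.17 pos [ 0.4999 -0.1835  0.0584] az 14.6 dev [ 0.     0.003 -1.   ] nest [-0.2 10.6] F [-0.55  0.17 -5.83] Fn [-0.49  0.3 ] T [-0.066  0.034  0.01 ] w 27.8 q [-26.    1.1 116.9   0.2  62.1 -40.7]
```

View pics/b1.png

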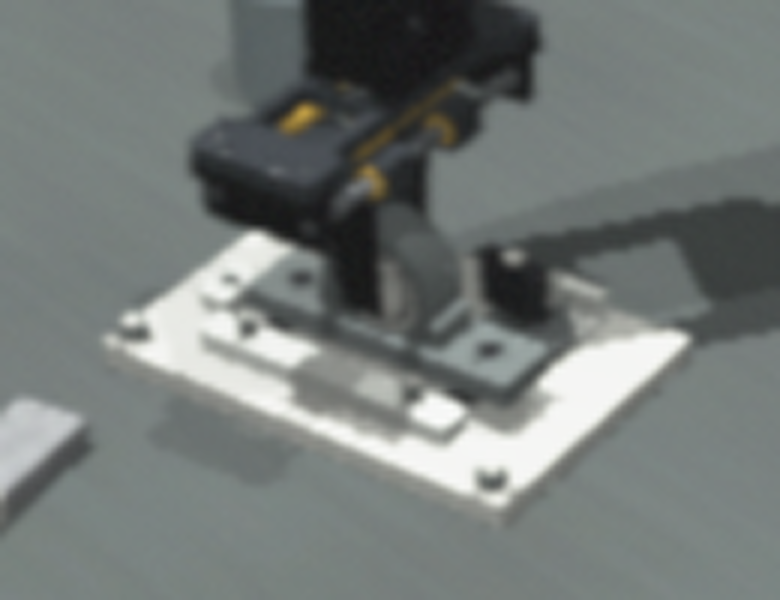

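Emit:
{"op": "jog_arm", "data": {
  "rows": [
    {"x": 0, "y": -0.45, "z": -0.8, "ax": -0.003, "ay": 0, "az": -0.0096, "hand": 0.15},
    {"x": 0, "y": 0, "z": -0.3, "ax": 0, "ay": 0, "az": 0, "hand": 0.15},
    {"x": 0, "y": 0, "z": 0, "ax": 0, "ay": 0, "az": 0, "hand": 0.15}
  ]
}}

```text
clock: 7.6
eef_pos: [0.5025, -0.1887, 0.051]
tcp_rot: [43.6, 89.6, -32.3]
force: [-1.3, -0.7, -6.3]
grip_width: 0.295
```

```bash
python3 -c "
from h import *;st()"
```

```text
t 7.6 pos [ 0.5025 -0.1887  0.051 ] az 14.16 dev [ 0.005 -0.003 -1.   ] nest [1.1 4.9] F [-1.29 -0.67 -6.27] Fn [-1.41 -0.33] T [-0.142  0.18   0.015] w 28.0 q [-26.3   1.9 116.8  -0.   60.9 -40.4]
```

Emit:
{"op": "jog_arm", "data": {
  "rows": [
    {"x": -0.25, "y": -0.05, "z": 0, "ax": 0.003, "ay": 0.005, "az": 0, "hand": 0.15},
    {"x": 0, "y": 0, "z": 0, "ax": 0, "ay": 0, "az": 0, "hand": 0.15}
  ]
}}

```text
clock: 7.85
eef_pos: [0.5005, -0.1895, 0.0518]
tcp_rot: [54.5, 89.9, -21.4]
force: [0.3, 0.5, -5.4]
grip_width: 0.293
```

```bash
python3 -c "
from h import *;st()"
```

```text
t 7.85 pos [ 0.5005 -0.1895  0.0518] az 14.14 dev [ 0.002 -0.001 -1.   ] nest [-1.1  4.6] F [ 0.35  0.49 -5.45] Fn [0.45 0.39] T [-0.104  0.013  0.001] w 27.9 q [-26.5   1.8 116.9   0.   61.2 -40.6]
```

Now lower slowly to just above the plate.

Emit:
{"op": "jog_arm", "data": {
  "rows": [
    {"x": -0.05, "y": 0, "z": -0.4, "ax": 0.001, "ay": 0.002, "az": 0, "hand": 0.15},
    {"x": 0, "y": 0, "z": -0.4, "ax": 0, "ay": 0, "az": 0, "hand": 0.15},
    {"x": 0, "y": 0, "z": 0, "ax": 0, "ay": 0, "az": 0, "hand": 0.15}
  ]
}}

```text
clock: 8.22
eef_pos: [0.5001, -0.1897, 0.0435]
tcp_rot: [102.4, 90.0, 26.5]
force: [-0.7, 0.8, -5.2]
grip_width: 0.291
```

```bash
python3 -c "
from h import *;st()"
```

```text
t 8.22 pos [ 0.5001 -0.1897  0.0435] az 14.13 dev [ 0.  0. -1.] nest [-1.4  4.5] F [-0.75  0.8  -5.23] Fn [-0.53  0.96] T [-0.028  0.034  0.023] w 27.6 q [-26.5   2.5 117.1   0.   60.4 -40.7]
```

Emit:
{"op": "jog_arm", "data": {
  "rows": [
    {"x": 0, "y": 0, "z": -0.2, "ax": 0, "ay": 0, "az": 0, "hand": 0.15},
    {"x": 0, "y": 0, "z": -0.1, "ax": 0, "ay": 0, "az": 0, "hand": 0.15},
    {"x": 0, "y": 0, "z": 0, "ax": 0, "ay": 0, "az": 0, "hand": 0.15}
  ]
}}

```text
clock: 8.6
eef_pos: [0.5002, -0.1896, 0.0401]
tcp_rot: [117.7, 90.0, 41.8]
force: [0.6, 0.1, -4.3]
grip_width: 0.29
```

```bash
python3 -c "
from h import *;st()"
```

```text
t 8.6 pos [ 0.5002 -0.1896  0.0401] az 14.13 dev [ 0.  0. -1.] nest [-1.4  4.5] F [ 0.61  0.13 -4.26] Fn [ 0.62 -0.02] T [-0.111  0.    -0.014] w 27.6 q [-26.5   2.8 117.1   0.   60.  -40.7]
```

Emit:
{"op": "jog_arm", "data": {
  "rows": [
    {"x": 0, "y": 0, "z": -0.06, "ax": 0, "ay": 0, "az": 0, "hand": 0.15},
    {"x": 0, "y": 0, "z": -0.06, "ax": 0, "ay": 0, "az": 0, "hand": 0.15}
  ]
}}

```text
clock: 8.85
eef_pos: [0.5003, -0.1896, 0.0394]
tcp_rot: [118.2, 90.0, 42.3]
force: [-1.7, 1.5, -0.6]
grip_width: 0.294
```

```bash
python3 -c "
from h import *;st()"
```

```text
t 8.85 pos [ 0.5003 -0.1896  0.0394] az 14.13 dev [ 0.  0. -1.] nest [-1.2  4.5] F [-1.7   1.5  -0.57] Fn [-1.28  1.87] T [-0.014  0.346 -0.108] w 27.9 q [-26.5   2.9 117.2   0.   60.  -40.7]
```

Emit:
{"op": "jog_arm", "data": {
  "rows": [
    {"x": 0.05, "y": -0.19, "z": 0, "ax": 0, "ay": 0, "az": 0, "hand": 0.15},
    {"x": 0.05, "y": -0.19, "z": 0, "ax": 0, "ay": 0, "az": 0, "hand": 0.15}
  ]
}}

```text
clock: 9.1
eef_pos: [0.5016, -0.1937, 0.0395]
tcp_rot: [66.0, 89.9, -9.9]
force: [-1.2, 0.7, -5.3]
grip_width: 0.293
```

```bash
python3 -c "
from h import *;st()"
```

```text
t 9.1 pos [ 0.5016 -0.1937  0.0395] az 14.15 dev [ 0.001 -0.    -1.   ] nest [-1.   0.3] F [-1.18  0.66 -5.34] Fn [-0.98  0.93] T [-0.157  0.032  0.094] w 27.8 q [-26.8   3.2 116.8   0.   59.9 -41. ]
```

Emit:
{"op": "jog_arm", "data": {
  "rows": [
    {"x": 0.02, "y": -0.1, "z": -0.02, "ax": 0, "ay": 0, "az": 0, "hand": 0.15},
    {"x": 0.02, "y": -0.1, "z": 0, "ax": 0, "ay": 0, "az": 0, "hand": 0.15}
  ]
}}

```text
clock: 9.35
eef_pos: [0.5022, -0.1959, 0.0394]
tcp_rot: [80.9, 89.9, 5.0]
force: [-1.1, 1.0, -4.6]
grip_width: 0.297
```

```bash
python3 -c "
from h import *;st()"
```

```text
t 9.35 pos [ 0.5022 -0.1959  0.0394] az 14.13 dev [ 0.001  0.    -1.   ] nest [-0.9 -2. ] F [-1.09  1.04 -4.56] Fn [-0.8   1.28] T [-0.067  0.066 -0.063] w 28.2 q [-27.    3.3 116.7   0.   59.9 -41.2]
```

Emit:
{"op": "jog_arm", "data": {
  "rows": [
    {"x": 0.02, "y": -0.08, "z": 0, "ax": 0, "ay": 0, "az": 0, "hand": 0.15},
    {"x": 0.02, "y": -0.08, "z": 0, "ax": 0, "ay": 0, "az": 0, "hand": 0.15}
  ]
}}

```text
clock: 9.6
eef_pos: [0.5026, -0.1976, 0.0394]
tcp_rot: [85.8, 89.9, 10.0]
force: [0.6, -0.1, -3.1]
grip_width: 0.29
```

```bash
python3 -c "
from h import *;st()"
```

```text
t 9.6 pos [ 0.5026 -0.1976  0.0394] az 14.13 dev [ 0.001  0.    -1.   ] nest [-0.9 -3.8] F [ 0.58 -0.06 -3.09] Fn [ 0.55 -0.2 ] T [-0.072  0.053 -0.037] w 27.6 q [-2.720e+01  3.500e+00  1.165e+02  1.000e-01  6.000e+01 -4.130e+01]
```

Emit:
{"op": "jog_arm", "data": {
  "rows": [
    {"x": 0.02, "y": -0.08, "z": 0, "ax": 0, "ay": 0, "az": 0, "hand": 0.15},
    {"x": 0.02, "y": -0.06, "z": 0, "ax": 0, "ay": 0, "az": 0, "hand": 0.15}
  ]
}}

```text
clock: 9.85
eef_pos: [0.503, -0.1991, 0.0395]
tcp_rot: [86.0, 89.9, 10.1]
force: [-0.1, -0.4, -3.9]
grip_width: 0.293
```

```bash
python3 -c "
from h import *;st()"
```

```text
t 9.85 pos [ 0.503  -0.1991  0.0395] az 14.13 dev [ 0.001  0.    -1.   ] nest [-0.9 -5.3] F [-0.14 -0.38 -3.87] Fn [-0.23 -0.34] T [-0.027  0.103 -0.03 ] w 27.8 q [-2.730e+01  3.600e+00  1.164e+02  1.000e-01  6.000e+01 -4.150e+01]
```

Emit:
{"op": "jog_arm", "data": {
  "rows": [
    {"x": 0.02, "y": -0.07, "z": 0, "ax": 0, "ay": 0, "az": 0, "hand": 0.15},
    {"x": 0.01, "y": -0.05, "z": 0, "ax": 0, "ay": 0, "az": 0, "hand": 0.15}
  ]
}}

```text
clock: 10.1
eef_pos: [0.5034, -0.2003, 0.0395]
tcp_rot: [87.3, 89.9, 11.4]
force: [-0.8, 1.4, -3.7]
grip_width: 0.295
```

```bash
python3 -c "
from h import *;st()"
```

```text
t 10.1 pos [ 0.5034 -0.2003  0.0395] az 14.13 dev [ 0.001  0.    -1.   ] nest [-0.9 -6.6] F [-0.81  1.37 -3.69] Fn [-0.45  1.53] T [-0.013  0.013 -0.008] w 28.1 q [-2.740e+01  3.700e+00  1.163e+02  1.000e-01  6.000e+01 -4.160e+01]
```

Emit:
{"op": "jog_arm", "data": {
  "rows": [
    {"x": 0.01, "y": -0.05, "z": 0, "ax": 0, "ay": 0, "az": 0, "hand": 0.15},
    {"x": 0, "y": 0, "z": 0, "ax": 0, "ay": 0, "az": 0, "hand": 0.15}
  ]
}}

```text
clock: 10.35
eef_pos: [0.5035, -0.2009, 0.0395]
tcp_rot: [81.4, 89.9, 5.5]
force: [-0.6, -0.4, -4.4]
grip_width: 0.293
```

```bash
python3 -c "
from h import *;st()
p=env.camera('scene');cv2.imwrite('pics/c1.png',cv2.resize(p['pixels'][140:220,190:300],None,fx=7,fy=7,interpolation=cv2.INTER_CUBIC))"
```

```text
t 10.35 pos [ 0.5035 -0.2009  0.0395] az 14.13 dev [ 0.001  0.    -1.   ] nest [-0.9 -7.2] F [-0.59 -0.39 -4.43] Fn [-0.66 -0.24] T [-0.117  0.038  0.005] w 27.8 q [-2.750e+01  3.700e+00  1.163e+02  1.000e-01  6.000e+01 -4.160e+01]
```

View pics/c1.png

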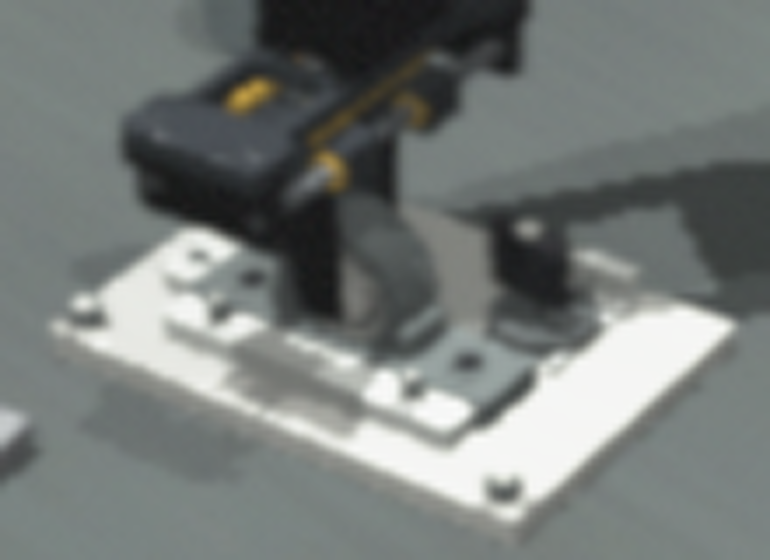

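```bash
python3 - <<'E' | tail -3
from edge import *
ps=np.array([.5035,-.1921,14.1])
def nest(P,pose):
    a=np.radians(pose[2]);d=P[:2]-pose[:2];c,s=np.cos(a),np.sin(a);return np.round(1000*np.array([c*d[0]+s*d[1],-s*d[0]+c*d[1]]),1)
for n,u,z in(("near corner -x",(537,370),.030),("hole near",(466,361),.030),("hole far",(253,277),.03)):
    (q,)=m([u],7,(190,140));print(n,nest(at(S,*q,z),ps))
E
```

```text
near corner -x [-11.5  81.2]
hole near [-0.7 53.4]
hole far [ -0.5 -57.5]
```

Emit:
{"op": "jog_arm", "data": {
  "rows": [
    {"x": 0.02, "y": -0.08, "z": 0, "ax": 0, "ay": 0, "az": 0, "hand": 0.15},
    {"x": 0, "y": 0, "z": 0, "ax": 0, "ay": 0, "az": 0, "hand": 0.15}
  ]
}}

```text
clock: 10.65
eef_pos: [0.5036, -0.2011, 0.0396]
tcp_rot: [138.9, 89.9, 63.0]
force: [-0.3, 0.9, -4.7]
grip_width: 0.29
```

```bash
python3 -c "
from h import *;st()"
```

```text
t 10.65 pos [ 0.5036 -0.2011  0.0396] az 14.12 dev [ 0.001  0.001 -1.   ] nest [-0.9 -7.4] F [-0.27  0.88 -4.7 ] Fn [-0.05  0.92] T [-0.04   0.054  0.016] w 27.6 q [-2.750e+01  3.700e+00  1.162e+02  1.000e-01  6.000e+01 -4.170e+01]
```

Emit:
{"op": "jog_arm", "data": {
  "rows": [
    {"x": 0.03, "y": -0.12, "z": 0, "ax": 0, "ay": 0, "az": 0, "hand": 0.15}
  ]
}}

```text
clock: 10.78
eef_pos: [0.5036, -0.2012, 0.0397]
tcp_rot: [170.1, 89.8, 94.2]
force: [-2.7, 8.5, 0.8]
grip_width: 0.293
```

```bash
python3 -c "
from h import *;st()"
```

```text
t 10.78 pos [ 0.5036 -0.2012  0.0397] az 14.1 dev [-0.     0.004 -1.   ] nest [-0.9 -7.6] F [-2.75  8.52  0.8 ] Fn [-0.59  8.93] T [ 1.121  0.407 -0.007] w 27.8 q [-27.6   3.8 116.1   0.2  60.2 -41.8]
```

Emit:
{"op": "jog_arm", "data": {
  "rows": [
    {"x": 0.15, "y": 0.02, "z": 0, "ax": 0, "ay": 0, "az": 0, "hand": 0.15},
    {"x": 0.1, "y": 0.02, "z": 0, "ax": 0, "ay": 0, "az": 0, "hand": 0.15}
  ]
}}

```text
clock: 11.02
eef_pos: [0.5043, -0.2009, 0.0398]
tcp_rot: [-141.6, 89.6, 142.5]
force: [-5.0, 1.0, -0.4]
grip_width: 0.299
```

```bash
python3 -c "
from h import *;st()"
```

```text
t 11.03 pos [ 0.5043 -0.2009  0.0398] az 14.09 dev [-0.005  0.004 -1.   ] nest [-0.1 -7.4] F [-4.99  1.05 -0.37] Fn [-4.58  2.23] T [-0.216  0.907 -0.326] w 28.4 q [-2.740e+01  4.000e+00  1.159e+02  1.000e-01  6.050e+01 -4.150e+01]
```

Emit:
{"op": "jog_arm", "data": {
  "rows": [
    {"x": 0.06, "y": -0.01, "z": 0, "ax": -0.004, "ay": -0.005, "az": -0.008, "hand": 0.15}
  ]
}}

```text
clock: 11.15
eef_pos: [0.5046, -0.2008, 0.0395]
tcp_rot: [-152.0, 89.9, 131.6]
force: [-1.5, 2.7, -3.7]
grip_width: 0.296
```

```bash
python3 -c "
from h import *;st()"
```

```text
t 11.15 pos [ 0.5046 -0.2008  0.0395] az 13.59 dev [-0.001  0.001 -1.   ] nest [ 0.3 -7.4] F [-1.54  2.72 -3.72] Fn [-0.83  3.01] T [0.46  0.244 0.029] w 28.2 q [-27.4   3.9 116.1   0.   60.1 -41. ]
```

Emit:
{"op": "jog_arm", "data": {
  "rows": [
    {"x": 0.1, "y": 0.02, "z": 0, "ax": 0, "ay": 0, "az": 0, "hand": 0.15}
  ]
}}

```text
clock: 11.28
eef_pos: [0.5048, -0.2007, 0.0395]
tcp_rot: [-112.5, 89.8, 171.1]
force: [-7.1, 1.0, 1.6]
grip_width: 0.289
```

```bash
python3 -c "
from h import *;st()"
```

```text
t 11.28 pos [ 0.5048 -0.2007  0.0395] az 13.61 dev [-0.003  0.    -1.   ] nest [ 0.4 -7.3] F [-7.11  0.95  1.61] Fn [-6.66  2.65] T [-0.17   1.347 -0.148] w 27.4 q [-2.73e+01  4.00e+00  1.16e+02 -1.00e-01  6.02e+01 -4.09e+01]
```

Emit:
{"op": "jog_arm", "data": {
  "rows": [
    {"x": 0.07, "y": 0.02, "z": 0, "ax": 0, "ay": -0.003, "az": -0.004, "hand": 0.15},
    {"x": 0.1, "y": 0.0, "z": 0, "ax": 0, "ay": 0, "az": 0, "hand": 0.15}
  ]
}}

```text
clock: 11.52
eef_pos: [0.5048, -0.2007, 0.0395]
tcp_rot: [-102.4, 89.7, -178.9]
force: [-6.2, 3.8, 2.2]
grip_width: 0.293
```

```bash
python3 -c "
from h import *;st()"
```

```text
t 11.53 pos [ 0.5048 -0.2007  0.0395] az 13.51 dev [-0.005 -0.    -1.   ] nest [ 0.4 -7.4] F [-6.16  3.77  2.17] Fn [-5.06  5.15] T [0.079 1.202 0.116] w 27.8 q [-2.730e+01  4.000e+00  1.159e+02 -1.000e-01  6.030e+01 -4.070e+01]
```

Emit:
{"op": "jog_arm", "data": {
  "rows": [
    {"x": 0.0, "y": 0.0, "z": 0, "ax": 0, "ay": -0.003, "az": 0, "hand": 0.29},
    {"x": 0, "y": 0, "z": 0, "ax": 0, "ay": 0, "az": 0, "hand": 0.35},
    {"x": 0, "y": 0, "z": 0, "ax": 0, "ay": 0, "az": 0, "hand": 0.45},
    {"x": 0, "y": 0, "z": 0, "ax": 0, "ay": 0, "az": 0, "hand": 0.45},
    {"x": 0, "y": 0, "z": 0, "ax": 0, "ay": 0, "az": 0, "hand": 0.45}
  ]
}}

```text
clock: 12.15
eef_pos: [0.5089, -0.2031, 0.0427]
tcp_rot: [43.0, 89.5, -33.4]
force: [-0.1, -0.9, -1.5]
grip_width: 0.452
```

```bash
python3 -c "
from h import *;st()"
```

```text
t 12.15 pos [ 0.5089 -0.2031  0.0427] az 13.54 dev [ 0.008 -0.005 -1.   ] nest [  3.9 -10.6] F [-0.1  -0.87 -1.53] Fn [-0.31 -0.82] T [-0.085  0.034 -0.019] w 42.9 q [-2.730e+01  3.900e+00  1.157e+02 -1.000e-01  5.990e+01 -4.080e+01]
```

Emit:
{"op": "jog_arm", "data": {
  "rows": [
    {"x": -0.3, "y": 0.25, "z": 1.5, "ax": 0.005, "ay": 0.008, "az": 0, "hand": 0.45},
    {"x": 0, "y": 0, "z": 4, "ax": 0, "ay": 0, "az": 0, "hand": 0.45},
    {"x": 0, "y": 0, "z": 6, "ax": 0, "ay": 0, "az": 0, "hand": 0.45},
    {"x": -2, "y": 4, "z": 3, "ax": 0, "ay": 0, "az": 0, "hand": 0.45},
    {"x": 0, "y": 4, "z": 0, "ax": 0, "ay": 0, "az": 0, "hand": 0.35},
    {"x": 0, "y": 0, "z": 0, "ax": 0, "ay": 0, "az": 0, "hand": 0.35}
  ]
}}

```text
clock: 12.9
eef_pos: [0.4852, -0.1184, 0.199]
tcp_rot: [69.3, 89.7, -7.2]
force: [-0.3, -1.5, 0.0]
grip_width: 0.356
```

```bash
python3 -c "
from h import *;st()
import pickle
p=env.camera('scene');pickle.dump(p,open('scene1.pkl','wb'));cv2.imwrite('pics/d1.png',cv2.resize(p['pixels'][150:220,195:300],None,fx=7.5,fy=7.5,interpolation=cv2.INTER_CUBIC))
p=env.camera('top');pickle.dump(p,open('top1.pkl','wb'));cv2.imwrite('pics/d2.png',cv2.resize(p['pixels'][205:280,295:395],None,fx=8,fy=8,interpolation=cv2.INTER_CUBIC))"
```

```text
t 12.9 pos [ 0.4852 -0.1184  0.199 ] az 13.45 dev [ 0.005 -0.001 -1.   ] nest [ 1.4 77.3] F [-0.28 -1.53  0.03] Fn [-0.64 -1.41] T [-0.06   0.033 -0.002] w 33.8 q [-1.990e+01 -1.200e+01  1.146e+02  1.000e-01  7.710e+01 -3.340e+01]
```

View pics/d1.png

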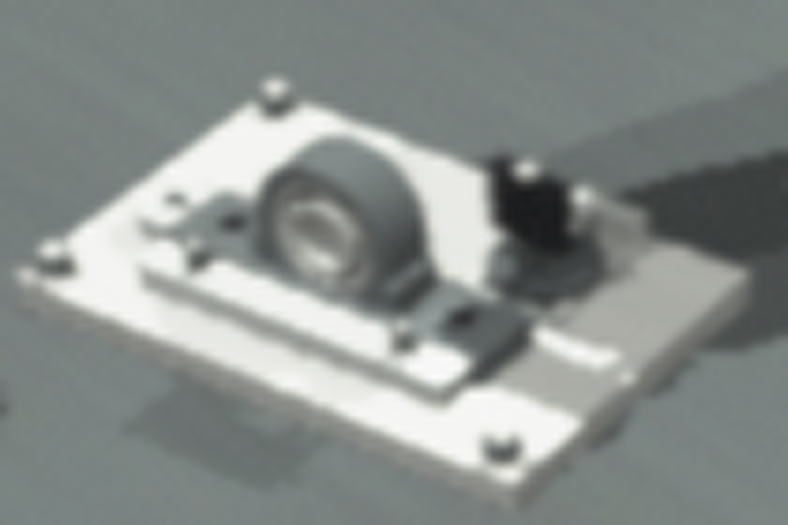

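View pics/d2.png

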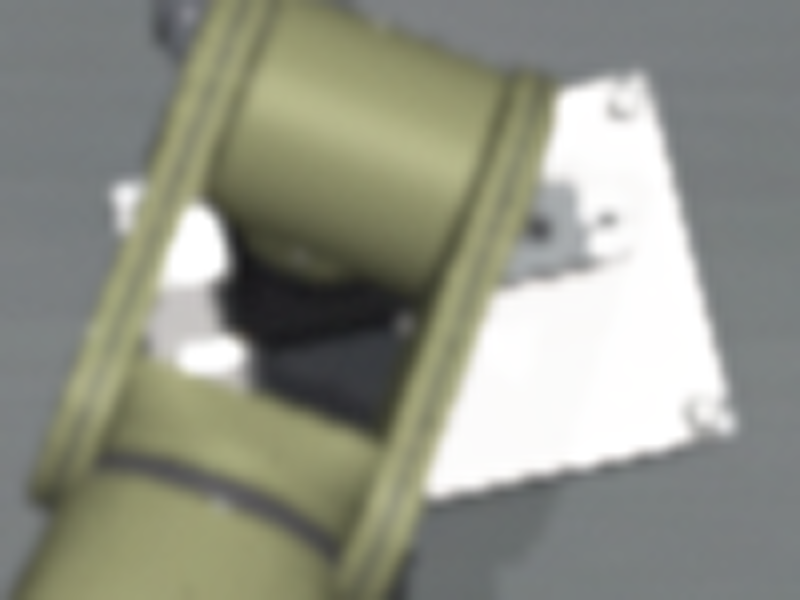

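```bash
cat > bar.py <<'E'
from edge import *
from scipy.optimize import minimize
def run(p,pose,box,thr,name):
    r0,r1,c0,c1=box;F=8
    g=cv2.cvtColor(p["pixels"],cv2.COLOR_BGR2GRAY)[r0:r1,c0:c1]
    g=cv2.resize(g,None,fx=F,fy=F,interpolation=cv2.INTER_CUBIC)
    M=(g<thr)
    M=M.astype(np.uint8)
    a=np.radians(pose[2]);Rz=np.array([[np.cos(a),-np.sin(a)],[np.sin(a),np.cos(a)]])
    cor=np.array([(x,y,z) for x in(-.006,.006) for y in(-.02,.02) for z in(.039,.071)])
    def mask(v):
        c,s=np.cos(v[2]),np.sin(v[2]);pts=[]
        for k in cor:
            n=np.array([v[0]+c*k[0]-s*k[1],v[1]+s*k[0]+c*k[1]]);w=pose[:2]+Rz@n
            q=proj(p,[*w,k[2]]);pts.append(((q[0]-c0+.5)*F-.5,(q[1]-r0+.5)*F-.5))
        h=cv2.convexHull(np.array(pts,np.float32)).round().astype(np.int32)
        m_=np.zeros_like(M);cv2.fillConvexPoly(m_,h,1);return m_
    best=[]
    for th in np.arange(-40,41,5):
        bb=(9,)
        for x in np.arange(-.048,-.0369,.001):
            for y in np.arange(.047,.0611,.001):
                m_=mask((x,y,np.radians(th)));i=(m_&M).sum()/(m_|M).sum()
                if 1-i<bb[0]: bb=(1-i,x,y,th)
        best.append(bb)
    for b in sorted(best)[:6]: print("BAR",name,np.round(b,3))
    print("BAR px",M.sum()/64)
s0=(160,205,245,285)
run(S,np.array([.5035,-.1921,14.1]),s0,70,"S")
run(T,np.array([.502,-.1949,14.05]),(240,270,322,350),70,"T")
run(T,np.array([.502,-.1949,14.05]),(240,270,322,350),100,"T100")
E
python3 bar.py | grep BAR
```

```text
BAR S [  0.283  -0.038   0.061 -30.   ]
BAR S [  0.315  -0.041   0.059 -35.   ]
BAR S [  0.316  -0.038   0.061 -25.   ]
BAR S [  0.345  -0.038   0.061 -20.   ]
BAR S [  0.374  -0.037   0.06  -15.   ]
BAR S [  0.39   -0.042   0.058 -40.   ]
BAR px 93.78125
BAR T [ 0.839 -0.045  0.056  5.   ]
BAR T [ 0.842 -0.046  0.054  0.   ]
BAR T [ 0.844 -0.045  0.057 10.   ]
BAR T [ 0.847 -0.047  0.061 -5.   ]
BAR T [  0.848  -0.048   0.058 -10.   ]
BAR T [  0.85   -0.048   0.06  -15.   ]
BAR px 8.25
BAR T100 [  0.459  -0.048   0.058 -10.   ]
BAR T100 [  0.475  -0.048   0.06  -15.   ]
BAR T100 [ 0.48  -0.048  0.06  -5.   ]
BAR T100 [  0.504  -0.048   0.06  -20.   ]
BAR T100 [ 0.519 -0.048  0.058  0.   ]
BAR T100 [  0.535  -0.048   0.061 -25.   ]
BAR px 33.34375
```

```bash
python3 - <<'E' >/dev/null
from edge import *
def draw(p,pose,box,v,F,col=(0,0,255)):
    r0,r1,c0,c1=box;im=cv2.resize(p["pixels"][r0:r1,c0:c1],None,fx=F,fy=F,interpolation=cv2.INTER_CUBIC);im=cv2.convertScaleAbs(im,alpha=1.8)
    a=np.radians(pose[2]);Rz=np.array([[np.cos(a),-np.sin(a)],[np.sin(a),np.cos(a)]]);c,s=np.cos(v[2]),np.sin(v[2])
    def P(k):
        w=pose[:2]+Rz@np.array([v[0]+c*k[0]-s*k[1],v[1]+s*k[0]+c*k[1]]);q=proj(p,[*w,k[2]])
        return (int((q[0]-c0+.5)*F),int((q[1]-r0+.5)*F))
    for z in(.039,.071):
        q=[P((x,y,z)) for x,y in((-.006,-.02),(.006,-.02),(.006,.02),(-.006,.02))]
        cv2.polylines(im,[np.array(q)],True,col if z>.05 else (0,200,0),1)
    t=np.linspace(0,6.28,60);cv2.polylines(im,[np.array([P((.008+.024*np.cos(i),.024*np.sin(i),.027)) for i in t])],True,(255,0,0),1)
    return im
ps=np.array([.5035,-.1921,14.1]);pt=np.array([.502,-.1949,14.05])
rows=[]
for th in(-25,-10,5):
    # cam x points to high side = -x nest + tilt -> angle 180+th
    A=draw(S,ps,(163,203,248,283),(-.0425,.0555,np.radians(180+th)),7.5)
    B=draw(T,pt,(240,275,320,355),(-.0435,.0555,np.radians(180+th)),7.5)
    h=min(A.shape[0],B.shape[0]);rows.append(np.vstack([A[:h],B[:h]]))
cv2.imwrite("pics/bars.png",np.hstack(rows)[:600,:800])
E
```

```text
(no output)
```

View pics/bars.png

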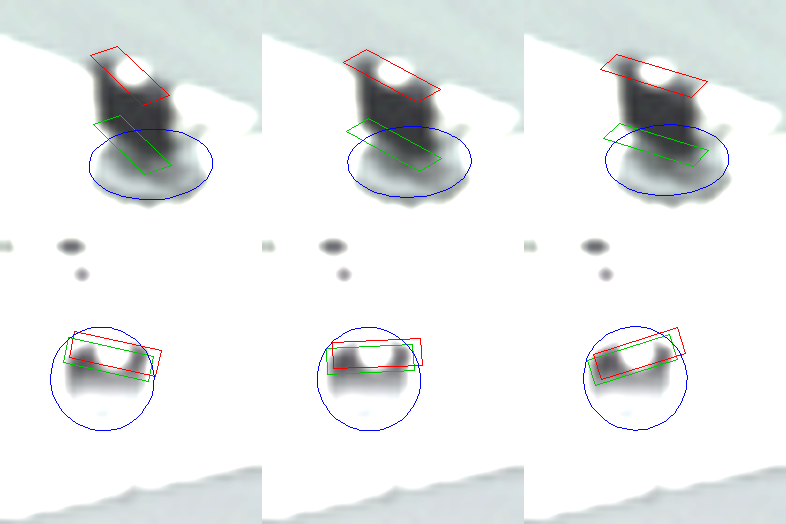

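Emit:
{"op": "jog_arm", "data": {
  "rows": [
    {"x": -1.9, "y": -1.6, "z": -3, "ax": 0.001, "ay": 0.005, "az": -0.14, "hand": 0.35},
    {"x": -1.9, "y": -1.6, "z": -4, "ax": 0, "ay": 0, "az": -0.14, "hand": 0.35},
    {"x": 0, "y": 0, "z": -1.5, "ax": 0, "ay": 0, "az": 0, "hand": 0.35},
    {"x": 0, "y": 0, "z": 0, "ax": 0, "ay": 0, "az": 0, "hand": 0.35}
  ]
}}

```text
clock: 13.5
eef_pos: [0.4472, -0.1555, 0.1125]
tcp_rot: [9.3, 89.9, -83.9]
force: [-0.0, 0.1, 0.2]
grip_width: 0.351
```

```bash
python3 -c "
from h import *;st()
p=env.camera('scene');cv2.imwrite('pics/e1.png',cv2.resize(p['pixels'][140:215,215:300],None,fx=8,fy=8,interpolation=cv2.INTER_CUBIC))"
```

```text
t 13.5 pos [ 0.4472 -0.1555  0.1125] az -3.21 dev [ 0.    -0.002 -1.   ] nest [-44.4  50.5] F [-0.03  0.1   0.18] Fn [-0.01  0.1 ] T [-0.065  0.099 -0.065] w 33.3 q [-2.560e+01 -1.090e+01  1.222e+02 -1.000e-01  6.860e+01 -2.240e+01]
```

View pics/e1.png

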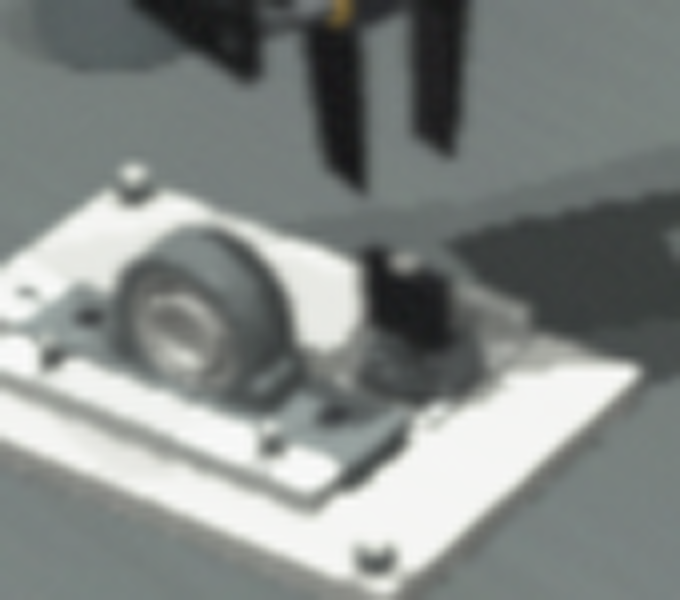

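```bash
python3 - <<'E' | tail -4
from edge import *
f=lambda X:((proj(S,X)-[215,140]+.5)*8).round(0)
az=np.radians(-3.2);u=np.array([np.cos(az),np.sin(az),0]);c=np.array([.4472,-.1555,.1125])
w=np.array([-u[1],u[0],0])
print("tcp",f(c))
for sgn in(1,-1): print("finger",sgn,[f(c+sgn*u*r+w*q).tolist() for r in(.0167,.0287) for q in(-.01,.01)])
print("stud",f([.447,-.151,.073]))
E
```

```text
tcp [390. 157.]
finger 1 [[335.0, 161.0], [369.0, 185.0], [307.0, 173.0], [341.0, 197.0]]
finger -1 [[410.0, 129.0], [445.0, 152.0], [437.0, 118.0], [471.0, 141.0]]
stud [402. 255.]
```

Emit:
{"op": "jog_arm", "data": {
  "rows": [
    {"x": 0.08, "y": 0.52, "z": -1, "ax": 0.002, "ay": 0, "az": 0, "hand": 0.35},
    {"x": 0, "y": 0, "z": -2, "ax": 0, "ay": 0, "az": 0, "hand": 0.35},
    {"x": 0, "y": 0, "z": 0, "ax": 0, "ay": 0, "az": 0, "hand": 0.35}
  ]
}}

```text
clock: 13.92
eef_pos: [0.4521, -0.15, 0.0856]
tcp_rot: [74.0, 89.6, -19.0]
force: [0.1, 0.4, 0.7]
grip_width: 0.349
```

```bash
python3 -c "
from h import *;st()"
```

```text
t 13.93 pos [ 0.4521 -0.15    0.0856] az -3.0 dev [ 0.007 -0.002 -1.   ] nest [-38.4  54.6] F [0.09 0.42 0.74] Fn [0.19 0.38] T [-0.082  0.054 -0.021] w 33.2 q [-24.8  -8.8 123.3   0.   65.1 -21.9]
```

Emit:
{"op": "jog_arm", "data": {
  "rows": [
    {"x": -0.4, "y": 0, "z": 0, "ax": 0.002, "ay": 0.007, "az": 0, "hand": 0.35},
    {"x": -0.1, "y": 0, "z": -1.5, "ax": 0, "ay": 0.002, "az": 0, "hand": 0.35},
    {"x": -0.15, "y": 0, "z": -1.5, "ax": 0, "ay": 0.002, "az": 0, "hand": 0.35},
    {"x": 0, "y": 0, "z": 0, "ax": 0, "ay": 0, "az": 0, "hand": 0.35}
  ]
}}

```text
clock: 14.42
eef_pos: [0.4467, -0.15, 0.0557]
tcp_rot: [-42.2, 89.9, -135.2]
force: [-0.3, 0.7, 0.8]
grip_width: 0.35
```

```bash
python3 -c "
from h import *;st()
p=env.camera('scene');cv2.imwrite('pics/e2.png',cv2.resize(p['pixels'][140:215,215:300],None,fx=8,fy=8,interpolation=cv2.INTER_CUBIC))"
```

```text
t 14.43 pos [ 0.4467 -0.15    0.0557] az -2.92 dev [-0.002 -0.002 -1.   ] nest [-43.6  55.9] F [-0.25  0.69  0.84] Fn [-0.07  0.73] T [-0.103  0.057  0.042] w 33.2 q [-2.500e+01 -6.800e+00  1.247e+02 -1.000e-01  6.210e+01 -2.200e+01]
```

View pics/e2.png

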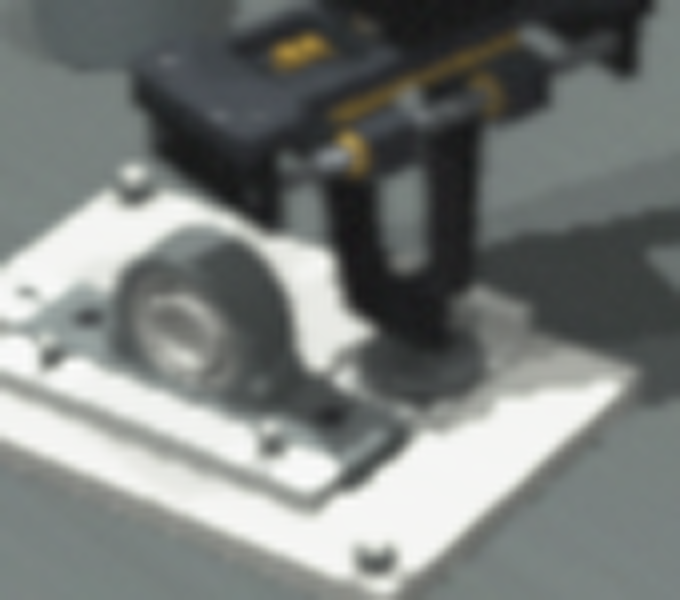

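Emit:
{"op": "jog_arm", "data": {
  "rows": [
    {"x": 0.05, "y": 0, "z": -0.9, "ax": 0.002, "ay": -0.001, "az": 0, "hand": 0.35},
    {"x": -0.1, "y": 0, "z": -0.6, "ax": 0, "ay": 0.001, "az": 0, "hand": 0.35},
    {"x": 0, "y": 0, "z": 0, "ax": 0, "ay": 0, "az": 0, "hand": 0.35}
  ]
}}

```text
clock: 14.85
eef_pos: [0.4471, -0.1505, 0.0408]
tcp_rot: [55.9, 90.0, -37.0]
force: [-0.5, 0.7, -0.1]
grip_width: 0.35
```

```bash
python3 -c "
from h import *;st()"
```

```text
t 14.85 pos [ 0.4471 -0.1505  0.0408] az -2.93 dev [ 0. -0. -1.] nest [-43.4  55.4] F [-0.47  0.68 -0.13] Fn [-0.3   0.77] T [-0.076  0.108  0.014] w 33.3 q [-25.1  -5.5 125.2  -0.   60.3 -22.2]
```

Close lightly and watch the side force.

Emit:
{"op": "jog_arm", "data": {
  "rows": [
    {"x": 0, "y": 0, "z": 0, "ax": 0, "ay": 0, "az": 0, "hand": 0.2},
    {"x": 0, "y": 0, "z": 0, "ax": 0, "ay": 0, "az": 0, "hand": 0.16},
    {"x": 0, "y": 0, "z": 0, "ax": 0, "ay": 0, "az": 0, "hand": 0.1},
    {"x": 0, "y": 0, "z": 0, "ax": 0, "ay": 0, "az": 0, "hand": 0.1}
  ],
  "grip_force": 6
}}

```text
clock: 15.35
eef_pos: [0.4453, -0.1505, 0.041]
tcp_rot: [-86.3, 89.7, -179.1]
force: [-0.3, -0.7, 0.1]
grip_width: 0.158
```

```bash
python3 -c "
from h import *;st()"
```

```text
t 15.35 pos [ 0.4453 -0.1505  0.041 ] az -2.85 dev [-0.005 -0.    -1.   ] nest [-45.1  55.8] F [-0.35 -0.73  0.07] Fn [-0.52 -0.63] T [-0.078  0.096  0.117] w 15.0 q [-2.520e+01 -5.500e+00  1.252e+02 -1.000e-01  6.060e+01 -2.220e+01]
```

Emit:
{"op": "jog_arm", "data": {
  "rows": [
    {"x": 0, "y": 0, "z": 0, "ax": 0, "ay": 0, "az": 0, "hand": 0.1},
    {"x": 0, "y": 0, "z": 0, "ax": 0, "ay": 0, "az": 0, "hand": 0.1}
  ]
}}

```text
clock: 15.6
eef_pos: [0.4453, -0.1505, 0.041]
tcp_rot: [-84.1, 89.8, -176.9]
force: [-0.5, 0.0, -0.4]
grip_width: 0.163
```

```bash
python3 -c "
from h import *;st()"
```

```text
t 15.6 pos [ 0.4453 -0.1505  0.041 ] az -2.84 dev [-0.004 -0.    -1.   ] nest [-45.1  55.8] F [-0.53  0.02 -0.38] Fn [-0.51  0.15] T [-0.044  0.198  0.086] w 15.5 q [-2.510e+01 -5.500e+00  1.252e+02 -1.000e-01  6.050e+01 -2.220e+01]
```

Emit:
{"op": "jog_arm", "data": {
  "rows": [
    {"x": 0, "y": 0, "z": 0, "ax": 0, "ay": 0.004, "az": 0.08, "hand": 0.1},
    {"x": 0, "y": 0, "z": 0, "ax": 0, "ay": 0, "az": 0.04, "hand": 0.1},
    {"x": 0, "y": 0, "z": 0, "ax": 0, "ay": 0, "az": 0, "hand": 0.1}
  ],
  "grip_force": 20
}}

```text
clock: 15.98
eef_pos: [0.4455, -0.1495, 0.041]
tcp_rot: [-102.4, 89.5, 171.7]
force: [-1.4, -0.8, 0.6]
grip_width: 0.127
```

```bash
python3 -c "
from h import *;st()"
```

```text
t 15.97 pos [ 0.4455 -0.1495  0.041 ] az 4.13 dev [-0.008  0.001 -1.   ] nest [-44.7  56.7] F [-1.36 -0.76  0.6 ] Fn [-1.51 -0.41] T [-0.227  0.233 -0.072] w 12.0 q [-25.   -5.4 125.1  -0.2  60.8 -29.1]
```

Emit:
{"op": "jog_arm", "data": {
  "rows": [
    {"x": 0, "y": 0, "z": 0, "ax": 0, "ay": -0.006, "az": -0.1, "hand": 0.1},
    {"x": 0, "y": 0, "z": 0, "ax": 0, "ay": 0, "az": -0.1, "hand": 0.1},
    {"x": 0, "y": 0, "z": 0, "ax": 0, "ay": 0, "az": -0.1, "hand": 0.1},
    {"x": 0, "y": 0, "z": 0, "ax": 0, "ay": 0, "az": -0.1, "hand": 0.1}
  ]
}}

```text
clock: 16.48
eef_pos: [0.4463, -0.1496, 0.041]
tcp_rot: [164.7, 89.9, 55.1]
force: [-0.1, -0.1, -0.2]
grip_width: 0.126
```

```bash
python3 -c "
from h import *;st()"
```

```text
t 16.48 pos [ 0.4463 -0.1496  0.041 ] az -19.59 dev [ 0.001  0.001 -1.   ] nest [-44.   56.4] F [-0.09 -0.14 -0.24] Fn [-0.12 -0.11] T [-0.145  0.172  0.154] w 11.9 q [-2.510e+01 -5.600e+00  1.253e+02  1.000e-01  6.030e+01 -5.600e+00]
```

Emit:
{"op": "jog_arm", "data": {
  "rows": [
    {"x": 0, "y": 0, "z": 0, "ax": 0, "ay": 0, "az": -0.1, "hand": 0.1},
    {"x": 0, "y": 0, "z": 0, "ax": 0, "ay": 0, "az": -0.1, "hand": 0.1},
    {"x": 0, "y": 0, "z": 0, "ax": 0, "ay": 0, "az": -0.1, "hand": 0.1},
    {"x": 0, "y": 0, "z": 0, "ax": 0, "ay": 0, "az": -0.1, "hand": 0.1},
    {"x": 0, "y": 0, "z": 0, "ax": 0, "ay": 0, "az": -0.1, "hand": 0.1}
  ]
}}

```text
clock: 17.1
eef_pos: [0.4472, -0.1503, 0.041]
tcp_rot: [108.6, 89.8, -30.6]
force: [-0.1, -0.8, -1.0]
grip_width: 0.126
```

```bash
python3 -c "
from h import *;st()"
```

```text
t 17.1 pos [ 0.4472 -0.1503  0.041 ] az -49.27 dev [ 0.003 -0.002 -1.   ] nest [-43.2  55.6] F [-0.14 -0.76 -0.98] Fn [-0.32 -0.7 ] T [-0.213  0.364  0.187] w 12.0 q [-25.1  -5.6 125.2  -0.   60.2  24.2]
```

Emit:
{"op": "jog_arm", "data": {
  "rows": [
    {"x": 0, "y": 0, "z": 0, "ax": 0, "ay": 0.002, "az": -0.06, "hand": 0.1},
    {"x": 0, "y": 0, "z": 0, "ax": 0, "ay": 0, "az": -0.06, "hand": 0.1},
    {"x": 0, "y": 0, "z": 0, "ax": 0, "ay": 0, "az": -0.06, "hand": 0.1}
  ]
}}

```text
clock: 17.48
eef_pos: [0.4475, -0.1506, 0.041]
tcp_rot: [75.6, 89.8, -74.4]
force: [-0.8, -1.0, -0.9]
grip_width: 0.126
```

```bash
python3 -c "
from h import *;st()"
```

```text
t 17.48 pos [ 0.4475 -0.1506  0.041 ] az -60.0 dev [ 0.001 -0.003 -1.   ] nest [-43.   55.2] F [-0.84 -0.99 -0.88] Fn [-1.05 -0.75] T [-0.051  0.392  0.143] w 12.0 q [-2.500e+01 -5.500e+00  1.251e+02 -1.000e-01  6.020e+01  3.500e+01]
```

Emit:
{"op": "jog_arm", "data": {
  "rows": [
    {"x": 0, "y": 0, "z": 0, "ax": 0.002, "ay": 0.001, "az": -0.03, "hand": 0.1},
    {"x": 0, "y": 0, "z": 0, "ax": 0, "ay": 0, "az": -0.03, "hand": 0.1}
  ]
}}

```text
clock: 17.73
eef_pos: [0.4476, -0.1507, 0.041]
tcp_rot: [40.7, 90.0, -112.9]
force: [-0.6, -0.2, -0.8]
grip_width: 0.125
```

```bash
python3 -c "
from h import *;st()"
```

```text
t 17.73 pos [ 0.4476 -0.1507  0.041 ] az -63.58 dev [-0.    -0.001 -1.   ] nest [-43.   55.1] F [-0.6  -0.17 -0.75] Fn [-0.63 -0.02] T [-0.138  0.345  0.142] w 11.8 q [-2.510e+01 -5.400e+00  1.251e+02 -1.000e-01  6.030e+01  3.850e+01]
```

Emit:
{"op": "jog_arm", "data": {
  "rows": [
    {"x": 0, "y": 0, "z": 0, "ax": 0, "ay": 0, "az": -0.03, "hand": 0.1}
  ]
}}

```text
clock: 17.85
eef_pos: [0.4476, -0.1508, 0.041]
tcp_rot: [48.9, 89.9, -106.5]
force: [-1.3, -0.8, -0.7]
grip_width: 0.128
```

```bash
python3 -c "
from h import *;st()"
```

```text
t 17.85 pos [ 0.4476 -0.1508  0.041 ] az -65.4 dev [-0.    -0.001 -1.   ] nest [-42.9  55. ] F [-1.32 -0.78 -0.74] Fn [-1.47 -0.44] T [-0.155  0.379  0.156] w 12.1 q [-2.510e+01 -5.400e+00  1.251e+02 -1.000e-01  6.030e+01  4.030e+01]
```

Emit:
{"op": "jog_arm", "data": {
  "rows": [
    {"x": 0, "y": 0, "z": 0, "ax": 0, "ay": 0, "az": -0.03, "hand": 0.1}
  ]
}}

```text
clock: 17.98
eef_pos: [0.4476, -0.1509, 0.041]
tcp_rot: [57.1, 89.9, -100.1]
force: [-0.6, -0.6, 0.1]
grip_width: 0.126
```

```bash
python3 -c "
from h import *;st()"
```

```text
t 17.98 pos [ 0.4476 -0.1509  0.041 ] az -67.23 dev [-0.    -0.001 -1.   ] nest [-42.9  54.9] F [-0.62 -0.62  0.11] Fn [-0.75 -0.45] T [-0.216  0.298  0.148] w 12.0 q [-2.510e+01 -5.400e+00  1.251e+02 -1.000e-01  6.030e+01  4.220e+01]
```

Emit:
{"op": "jog_arm", "data": {
  "rows": [
    {"x": 0, "y": 0, "z": 0, "ax": 0, "ay": 0, "az": -0.03, "hand": 0.1}
  ]
}}

```text
clock: 18.1
eef_pos: [0.4477, -0.1509, 0.041]
tcp_rot: [61.7, 89.9, -97.3]
force: [-0.3, -1.3, 0.2]
grip_width: 0.124
```

```bash
python3 -c "
from h import *;st()"
```

```text
t 18.1 pos [ 0.4477 -0.1509  0.041 ] az -69.06 dev [-0.    -0.001 -1.   ] nest [-42.9  54.8] F [-0.34 -1.32  0.15] Fn [-0.65 -1.2 ] T [-0.185  0.332  0.143] w 11.8 q [-2.510e+01 -5.400e+00  1.251e+02 -1.000e-01  6.030e+01  4.400e+01]
```

Emit:
{"op": "jog_arm", "data": {
  "rows": [
    {"x": 0, "y": 0, "z": 0, "ax": 0, "ay": 0, "az": -0.03, "hand": 0.1}
  ]
}}

```text
clock: 18.23
eef_pos: [0.4477, -0.151, 0.041]
tcp_rot: [68.0, 89.9, -92.9]
force: [-1.1, -0.9, -0.9]
grip_width: 0.128
```

```bash
python3 -c "
from h import *;st()"
```

```text
t 18.23 pos [ 0.4477 -0.151   0.041 ] az -70.9 dev [-0.    -0.001 -1.   ] nest [-42.9  54.8] F [-1.09 -0.92 -0.92] Fn [-1.28 -0.62] T [-0.238  0.302  0.142] w 12.2 q [-2.510e+01 -5.400e+00  1.251e+02 -1.000e-01  6.030e+01  4.580e+01]
```

Emit:
{"op": "jog_arm", "data": {
  "rows": [
    {"x": 0, "y": 0, "z": 0, "ax": 0, "ay": 0, "az": -0.03, "hand": 0.1}
  ]
}}

```text
clock: 18.35
eef_pos: [0.4477, -0.1511, 0.041]
tcp_rot: [71.3, 89.9, -91.4]
force: [-0.9, -1.2, -1.2]
grip_width: 0.122
```

```bash
python3 -c "
from h import *;st()"
```

```text
t 18.35 pos [ 0.4477 -0.1511  0.041 ] az -72.73 dev [-0.    -0.002 -1.   ] nest [-42.9  54.7] F [-0.9  -1.15 -1.15] Fn [-1.15 -0.9 ] T [-0.229  0.337  0.211] w 11.6 q [-2.510e+01 -5.400e+00  1.251e+02 -1.000e-01  6.030e+01  4.770e+01]
```

Emit:
{"op": "jog_arm", "data": {
  "rows": [
    {"x": 0, "y": 0, "z": 0, "ax": 0, "ay": 0, "az": -0.015, "hand": 0.1}
  ]
}}

```text
clock: 18.48
eef_pos: [0.4477, -0.1511, 0.041]
tcp_rot: [71.4, 89.9, -92.2]
force: [-0.7, -1.4, -1.0]
grip_width: 0.126
```

```bash
python3 -c "
from h import *;st()"
```

```text
t 18.48 pos [ 0.4477 -0.1511  0.041 ] az -73.67 dev [-0.    -0.002 -1.   ] nest [-42.9  54.6] F [-0.67 -1.39 -1.04] Fn [-0.99 -1.19] T [-0.256  0.344  0.154] w 12.0 q [-2.51e+01 -5.40e+00  1.25e+02 -1.00e-01  6.03e+01  4.86e+01]
```

Emit:
{"op": "jog_arm", "data": {
  "rows": [
    {"x": 0, "y": 0, "z": 0, "ax": 0, "ay": 0, "az": -0.015, "hand": 0.1}
  ]
}}

```text
clock: 18.6
eef_pos: [0.4477, -0.1511, 0.041]
tcp_rot: [73.5, 89.9, -91.1]
force: [-0.6, -1.4, -1.3]
grip_width: 0.125
```

```bash
python3 -c "
from h import *;st()"
```

```text
t 18.6 pos [ 0.4477 -0.1511  0.041 ] az -74.59 dev [-0.    -0.002 -1.   ] nest [-42.9  54.6] F [-0.61 -1.36 -1.28] Fn [-0.92 -1.17] T [-0.253  0.326  0.175] w 11.9 q [-2.51e+01 -5.40e+00  1.25e+02 -1.00e-01  6.03e+01  4.95e+01]
```

Emit:
{"op": "jog_arm", "data": {
  "rows": [
    {"x": 0, "y": 0, "z": 0, "ax": 0, "ay": 0, "az": -0.02, "hand": 0.1}
  ]
}}

```text
clock: 18.73
eef_pos: [0.4477, -0.1512, 0.041]
tcp_rot: [74.4, 89.9, -91.4]
force: [-1.0, -2.3, -0.6]
grip_width: 0.123
```

```bash
python3 -c "
from h import *;st()"
```

```text
t 18.73 pos [ 0.4477 -0.1512  0.041 ] az -75.81 dev [-0.    -0.002 -1.   ] nest [-42.9  54.6] F [-0.96 -2.33 -0.6 ] Fn [-1.5  -2.02] T [-0.235  0.336  0.206] w 11.7 q [-2.51e+01 -5.40e+00  1.25e+02 -1.00e-01  6.03e+01  5.08e+01]
```

Emit:
{"op": "jog_arm", "data": {
  "rows": [
    {"x": 0, "y": 0, "z": 0, "ax": 0, "ay": 0, "az": -0.02, "hand": 0.1}
  ]
}}

```text
clock: 18.85
eef_pos: [0.4477, -0.1512, 0.041]
tcp_rot: [75.0, 89.9, -92.1]
force: [-1.3, -2.2, -1.1]
grip_width: 0.127
```

```bash
python3 -c "
from h import *;st()"
```

```text
t 18.85 pos [ 0.4477 -0.1512  0.041 ] az -77.04 dev [-0.    -0.002 -1.   ] nest [-42.9  54.5] F [-1.34 -2.19 -1.05] Fn [-1.83 -1.8 ] T [-0.248  0.3    0.129] w 12.0 q [-2.51e+01 -5.40e+00  1.25e+02 -1.00e-01  6.03e+01  5.20e+01]
```

```bash
cat >> h.py <<'E'
def tz(n=4):
    r=[]
    for i in range(n):
        s=env.sense();r.append(np.r_[s["torque"][2],s["force"]])
        if i<n-1: env.camera("scene")
    R=Ro.from_euler("xyz",s["tcp_rot"],degrees=True).as_matrix()
    r=np.array(r);print("t",round(s["clock"],2),"az",round(float(np.degrees(np.arctan2(R[1,1],R[0,1]))),2),"Tz",r[:,0].round(3),"mean",r[:,0].mean().round(3),"F",r[:,1:].mean(0).round(2))
E
python3 -c "
from h import *;tz()"
```

```text
t 19.0 az -76.97 Tz [0.129 0.132 0.092 0.066] mean 0.105 F [-0.7  -1.78 -0.85]
```

Emit:
{"op": "jog_arm", "data": {
  "rows": [
    {"x": 0, "y": -0.02, "z": 0, "ax": 0, "ay": 0, "az": -0.02, "hand": 0.1}
  ]
}}

```text
clock: 19.12
eef_pos: [0.4478, -0.1513, 0.041]
tcp_rot: [75.1, 89.9, -93.1]
force: [-1.0, -0.2, -0.1]
grip_width: 0.126
```

```bash
python3 -c "
from h import *;tz()"
```

```text
t 19.27 az -78.13 Tz [0.208 0.141 0.095 0.038] mean 0.121 F [-0.57 -0.65 -0.13]
```

Emit:
{"op": "jog_arm", "data": {
  "rows": [
    {"x": 0, "y": -0.02, "z": 0, "ax": 0, "ay": 0, "az": -0.02, "hand": 0.1}
  ]
}}

```text
clock: 19.4
eef_pos: [0.4478, -0.1513, 0.041]
tcp_rot: [75.5, 89.9, -93.8]
force: [0.4, -0.9, -0.5]
grip_width: 0.125
```

```bash
python3 -c "
from h import *;tz()"
```

```text
t 19.55 az -79.29 Tz [0.166 0.112 0.09  0.058] mean 0.106 F [-0.28 -0.35 -0.12]
```

Emit:
{"op": "jog_arm", "data": {
  "rows": [
    {"x": 0, "y": -0.01, "z": 0, "ax": 0, "ay": 0, "az": -0.03, "hand": 0.1}
  ]
}}

```text
clock: 19.68
eef_pos: [0.4478, -0.1514, 0.041]
tcp_rot: [73.8, 89.9, -97.3]
force: [0.0, 0.1, -1.0]
grip_width: 0.13
```

```bash
python3 -c "
from h import *;st()"
```

```text
t 19.68 pos [ 0.4478 -0.1514  0.041 ] az -81.1 dev [-0.    -0.001 -1.   ] nest [-42.9  54.3] F [ 0.04  0.06 -0.99] Fn [0.05 0.05] T [-0.018  0.364  0.146] w 12.4 q [-2.52e+01 -5.30e+00  1.25e+02 -1.00e-01  6.03e+01  5.60e+01]
```

Emit:
{"op": "jog_arm", "data": {
  "rows": [
    {"x": 0, "y": -0.01, "z": 0, "ax": 0, "ay": 0, "az": -0.025, "hand": 0.1}
  ]
}}

```text
clock: 19.8
eef_pos: [0.4478, -0.1515, 0.041]
tcp_rot: [77.3, 89.9, -95.4]
force: [-0.8, -0.2, -0.3]
grip_width: 0.124
```

```bash
python3 -c "
from h import *;st()"
```

```text
t 19.8 pos [ 0.4478 -0.1515  0.041 ] az -82.64 dev [-0.    -0.001 -1.   ] nest [-42.9  54.3] F [-0.84 -0.16 -0.3 ] Fn [-0.85  0.05] T [0.019 0.297 0.142] w 11.8 q [-2.52e+01 -5.30e+00  1.25e+02 -1.00e-01  6.03e+01  5.75e+01]
```

Emit:
{"op": "jog_arm", "data": {
  "rows": [
    {"x": 0, "y": -0.01, "z": 0, "ax": 0, "ay": 0, "az": -0.025, "hand": 0.1}
  ]
}}

```text
clock: 19.92
eef_pos: [0.4478, -0.1515, 0.041]
tcp_rot: [76.9, 89.9, -97.2]
force: [-1.5, -0.8, 0.1]
grip_width: 0.125
```

```bash
python3 -c "
from h import *;st()"
```

```text
t 19.93 pos [ 0.4478 -0.1515  0.041 ] az -84.17 dev [-0.    -0.001 -1.   ] nest [-42.9  54.2] F [-1.46 -0.81  0.08] Fn [-1.61 -0.44] T [-0.014  0.252  0.153] w 11.9 q [-2.52e+01 -5.30e+00  1.25e+02 -1.00e-01  6.03e+01  5.90e+01]
```

Still free. Continue.

Emit:
{"op": "jog_arm", "data": {
  "rows": [
    {"x": 0, "y": 0, "z": 0, "ax": 0, "ay": 0, "az": -0.025, "hand": 0.1}
  ]
}}

```text
clock: 20.05
eef_pos: [0.4478, -0.1516, 0.041]
tcp_rot: [78.1, 89.9, -97.6]
force: [-0.1, -0.8, -0.5]
grip_width: 0.126
```

```bash
python3 -c "
from h import *;st()"
```

```text
t 20.05 pos [ 0.4478 -0.1516  0.041 ] az -85.71 dev [-0.    -0.001 -1.   ] nest [-42.9  54.2] F [-0.1  -0.78 -0.49] Fn [-0.29 -0.74] T [-0.119  0.325  0.14 ] w 12.0 q [-2.52e+01 -5.30e+00  1.25e+02 -1.00e-01  6.03e+01  6.06e+01]
```

Emit:
{"op": "jog_arm", "data": {
  "rows": [
    {"x": 0, "y": 0, "z": 0, "ax": 0, "ay": 0, "az": -0.025, "hand": 0.1}
  ]
}}

```text
clock: 20.18
eef_pos: [0.4478, -0.1516, 0.041]
tcp_rot: [80.0, 89.9, -97.2]
force: [0.0, -0.7, 0.2]
grip_width: 0.122
```

```bash
python3 -c "
from h import *;st()"
```

```text
t 20.18 pos [ 0.4478 -0.1516  0.041 ] az -87.24 dev [-0.    -0.001 -1.   ] nest [-42.9  54.1] F [ 0.02 -0.74  0.24] Fn [-0.16 -0.72] T [-0.051  0.308  0.123] w 11.6 q [-2.52e+01 -5.30e+00  1.25e+02 -1.00e-01  6.03e+01  6.21e+01]
```

Emit:
{"op": "jog_arm", "data": {
  "rows": [
    {"x": 0, "y": 0, "z": 0, "ax": 0, "ay": 0, "az": -0.025, "hand": 0.1}
  ]
}}

```text
clock: 20.3
eef_pos: [0.4478, -0.1517, 0.041]
tcp_rot: [80.3, 89.9, -98.5]
force: [0.2, -1.3, -0.5]
grip_width: 0.126
```

```bash
python3 -c "
from h import *;st()"
```

```text
t 20.3 pos [ 0.4478 -0.1517  0.041 ] az -88.78 dev [-0.    -0.001 -1.   ] nest [-43.  54.] F [ 0.2  -1.32 -0.5 ] Fn [-0.12 -1.33] T [-0.073  0.272  0.14 ] w 12.0 q [-2.52e+01 -5.30e+00  1.25e+02 -1.00e-01  6.03e+01  6.36e+01]
```

Emit:
{"op": "jog_arm", "data": {
  "rows": [
    {"x": 0, "y": -0.01, "z": 0, "ax": 0, "ay": 0, "az": -0.03, "hand": 0.1}
  ]
}}

```text
clock: 20.42
eef_pos: [0.4478, -0.1518, 0.041]
tcp_rot: [81.8, 89.9, -98.9]
force: [-0.1, -0.1, -0.4]
grip_width: 0.125
```

```bash
python3 -c "
from h import *;st()
p=env.camera('scene');cv2.imwrite('pics/f1.png',cv2.resize(p['pixels'][150:215,215:300],None,fx=9,fy=9,interpolation=cv2.INTER_CUBIC))"
```

```text
t 20.43 pos [ 0.4478 -0.1518  0.041 ] az -90.61 dev [-0.    -0.001 -1.   ] nest [-43.  54.] F [-0.06 -0.13 -0.41] Fn [-0.09 -0.11] T [0.027 0.304 0.211] w 11.9 q [-2.52e+01 -5.30e+00  1.25e+02 -1.00e-01  6.03e+01  6.55e+01]
```

View pics/f1.png

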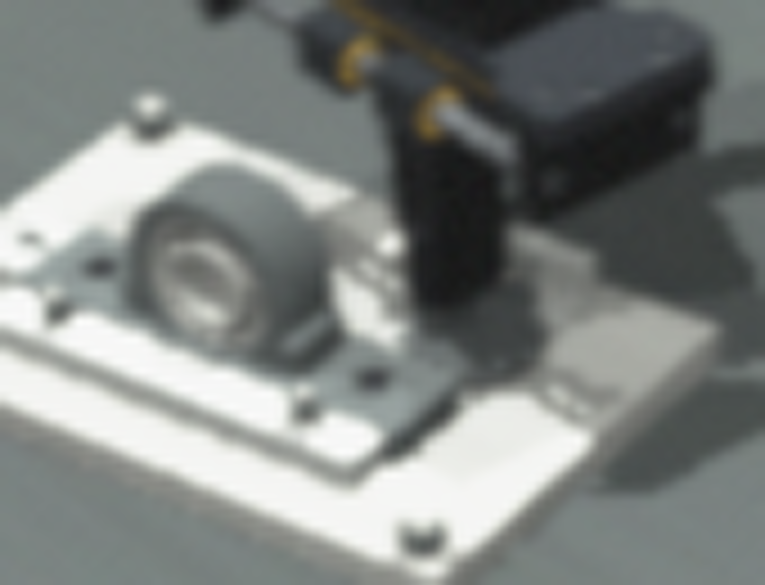

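Emit:
{"op": "jog_arm", "data": {
  "rows": [
    {"x": 0, "y": -0.01, "z": 0, "ax": 0, "ay": 0, "az": -0.025, "hand": 0.1}
  ]
}}

```text
clock: 20.6
eef_pos: [0.4478, -0.1519, 0.041]
tcp_rot: [81.9, 89.9, -100.2]
force: [-0.2, 0.4, -1.0]
grip_width: 0.125
```

```bash
python3 -c "
from h import *;st()"
```

```text
t 20.6 pos [ 0.4478 -0.1519  0.041 ] az -92.17 dev [-0.    -0.001 -1.   ] nest [-43.   53.9] F [-0.16  0.45 -0.95] Fn [-0.04  0.47] T [0.012 0.296 0.193] w 11.8 q [-2.52e+01 -5.30e+00  1.25e+02 -1.00e-01  6.03e+01  6.70e+01]
```

Emit:
{"op": "jog_arm", "data": {
  "rows": [
    {"x": 0, "y": 0, "z": 0, "ax": 0, "ay": 0, "az": -0.015, "hand": 0.1}
  ]
}}

```text
clock: 20.72
eef_pos: [0.4478, -0.1519, 0.041]
tcp_rot: [80.4, 89.9, -102.7]
force: [-1.2, -0.4, 0.1]
grip_width: 0.126
```

```bash
python3 -c "
from h import *;st()"
```

```text
t 20.73 pos [ 0.4478 -0.1519  0.041 ] az -93.1 dev [-0.    -0.001 -1.   ] nest [-43.   53.9] F [-1.24 -0.45  0.14] Fn [-1.31 -0.13] T [-0.057  0.265  0.176] w 12.0 q [-2.52e+01 -5.30e+00  1.25e+02 -1.00e-01  6.03e+01  6.79e+01]
```

Emit:
{"op": "jog_arm", "data": {
  "rows": [
    {"x": 0, "y": 0, "z": 0, "ax": 0, "ay": 0, "az": -0.015, "hand": 0.1}
  ]
}}

```text
clock: 20.85
eef_pos: [0.4478, -0.1519, 0.041]
tcp_rot: [82.5, 89.9, -101.6]
force: [0.1, -1.0, -1.1]
grip_width: 0.128
```

```bash
python3 -c "
from h import *;st()"
```

```text
t 20.85 pos [ 0.4478 -0.1519  0.041 ] az -94.03 dev [-0.    -0.001 -1.   ] nest [-43.   53.8] F [ 0.07 -1.05 -1.1 ] Fn [-0.18 -1.03] T [-0.017  0.31   0.159] w 12.2 q [-2.52e+01 -5.30e+00  1.25e+02 -1.00e-01  6.03e+01  6.89e+01]
```

Emit:
{"op": "jog_arm", "data": {
  "rows": [
    {"x": 0, "y": 0, "z": 0, "ax": 0, "ay": 0, "az": -0.015, "hand": 0.1}
  ]
}}

```text
clock: 20.98
eef_pos: [0.4478, -0.152, 0.041]
tcp_rot: [82.8, 89.9, -102.1]
force: [0.2, -0.3, -0.7]
grip_width: 0.125
```

```bash
python3 -c "
from h import *;st()"
```

```text
t 20.98 pos [ 0.4478 -0.152   0.041 ] az -94.94 dev [-0.    -0.001 -1.   ] nest [-43.   53.8] F [ 0.23 -0.29 -0.7 ] Fn [ 0.15 -0.34] T [-0.087  0.252  0.143] w 11.9 q [-2.52e+01 -5.30e+00  1.25e+02 -1.00e-01  6.03e+01  6.98e+01]
```

Emit:
{"op": "jog_arm", "data": {
  "rows": [
    {"x": 0, "y": 0, "z": 0, "ax": 0, "ay": 0, "az": -0.03, "hand": 0.1}
  ]
}}

```text
clock: 21.1
eef_pos: [0.4478, -0.152, 0.041]
tcp_rot: [83.4, 89.9, -103.3]
force: [-0.3, -0.7, -1.3]
grip_width: 0.124
```

```bash
python3 -c "
from h import *;st()"
```

```text
t 21.1 pos [ 0.4478 -0.152   0.041 ] az -96.76 dev [-0.    -0.002 -1.   ] nest [-43.   53.7] F [-0.29 -0.66 -1.32] Fn [-0.44 -0.57] T [-0.091  0.252  0.161] w 11.7 q [-2.52e+01 -5.30e+00  1.25e+02 -1.00e-01  6.03e+01  7.16e+01]
```

Emit:
{"op": "jog_arm", "data": {
  "rows": [
    {"x": 0, "y": 0, "z": 0, "ax": 0, "ay": 0, "az": -0.03, "hand": 0.1}
  ]
}}

```text
clock: 21.22
eef_pos: [0.4478, -0.1521, 0.041]
tcp_rot: [85.3, 89.9, -103.3]
force: [-0.9, -0.5, -1.3]
grip_width: 0.127
```

```bash
python3 -c "
from h import *;st()"
```

```text
t 21.23 pos [ 0.4478 -0.1521  0.041 ] az -98.61 dev [-0.    -0.002 -1.   ] nest [-43.1  53.7] F [-0.89 -0.55 -1.29] Fn [-0.99 -0.31] T [-0.116  0.232  0.154] w 12.1 q [-2.52e+01 -5.30e+00  1.25e+02 -1.00e-01  6.03e+01  7.35e+01]
```

Emit:
{"op": "jog_arm", "data": {
  "rows": [
    {"x": 0, "y": 0, "z": 0, "ax": 0, "ay": 0, "az": -0.03, "hand": 0.1}
  ]
}}

```text
clock: 21.35
eef_pos: [0.4478, -0.1522, 0.041]
tcp_rot: [85.7, 89.9, -104.7]
force: [-0.9, -1.3, -0.5]
grip_width: 0.125
```

```bash
python3 -c "
from h import *;st()"
```

```text
t 21.35 pos [ 0.4478 -0.1522  0.041 ] az -100.45 dev [-0.    -0.002 -1.   ] nest [-43.1  53.6] F [-0.88 -1.28 -0.55] Fn [-1.16 -1.02] T [-0.057  0.34   0.159] w 11.9 q [-2.52e+01 -5.30e+00  1.25e+02 -1.00e-01  6.03e+01  7.53e+01]
```

```bash
python3 - <<'E' | tail -7
from edge import *
ps=np.array([.5035,-.1921,14.1])
def nest(P,pose):
    a=np.radians(pose[2]);d=P[:2]-pose[:2];c,s=np.cos(a),np.sin(a);return np.round(1000*np.array([c*d[0]+s*d[1],-s*d[0]+c*d[1]]),1)
for n,u,z in(("hole near",(463,318),.030),("hole far",(235,221),.03),("near corner -x",(535,325),.030)):
    (q,)=m([u],7.5,(195,150));print(n,nest(at(S,*q,z),ps))
s1=pickle.load(open("scene1.pkl","rb"))
im=cv2.resize(s1["pixels"][165:205,205:275],None,fx=11,fy=11,interpolation=cv2.INTER_CUBIC)
cv2.imwrite("pics/g1.png",im)
t1=pickle.load(open("top1.pkl","rb"))
cv2.imwrite("pics/g2.png",cv2.resize(cv2.convertScaleAbs(t1["pixels"][215:250,350:385],alpha=.9),None,fx=16,fy=16,interpolation=cv2.INTER_CUBIC))
E
```

```text
jigE T [ 0.502  -0.1949] 14.03 res [ 0.8  0.6 -0.4  0.6 -0.8 -0.4  0.4 -0.8]
jigE S [ 0.5035 -0.1921] 14.12 res [ 0.6  0.   0.  -0.3 -0.6  0.2  0.   0.4]
jigE TS [ 0.5024 -0.1939] 14.07 res [ 0.5  0.5 -0.7  0.5 -1.1 -0.5  0.2 -0.9  0.6 -0.4 -0.1 -0.8 -0.8 -0.2
 -0.   0. ]
hole near [ 2.3 56.1]
hole far [ -1.3 -57.4]
near corner -x [-9.  81.6]
```

View pics/g1.png

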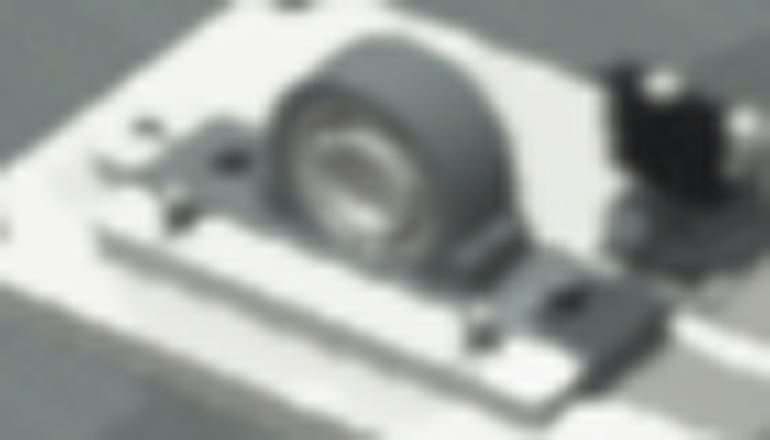

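View pics/g2.png

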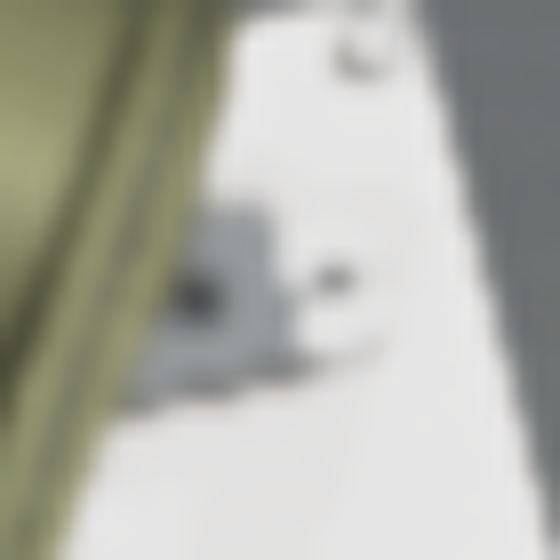

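Emit:
{"op": "jog_arm", "data": {
  "rows": [
    {"x": 0, "y": 0, "z": 0, "ax": 0, "ay": 0, "az": 0, "hand": 0.2},
    {"x": 0, "y": 0, "z": 0, "ax": 0, "ay": 0, "az": 0, "hand": 0.28},
    {"x": 0, "y": 0, "z": 0, "ax": 0, "ay": 0, "az": 0, "hand": 0.28}
  ]
}}

```text
clock: 21.72
eef_pos: [0.4485, -0.1521, 0.0415]
tcp_rot: [139.1, 89.9, -51.4]
force: [-1.1, 0.7, 0.4]
grip_width: 0.27
```

```bash
python3 -c "
from h import *;st()"
```

```text
t 21.73 pos [ 0.4485 -0.1521  0.0415] az -100.54 dev [ 0.001 -0.001 -1.   ] nest [-42.4  53.5] F [-1.09  0.69  0.36] Fn [-0.89  0.93] T [-0.009  0.178  0.063] w 25.6 q [-2.520e+01 -5.300e+00  1.249e+02 -1.000e-01  6.030e+01  7.540e+01]
```

Emit:
{"op": "jog_arm", "data": {
  "rows": [
    {"x": 0, "y": 0, "z": 2, "ax": 0, "ay": 0, "az": 0, "hand": 0.28},
    {"x": 0, "y": 0, "z": 4, "ax": 0, "ay": 0, "az": 0, "hand": 0.28},
    {"x": 0, "y": 0, "z": 4, "ax": 0, "ay": 0, "az": 0.1, "hand": 0.1},
    {"x": 0, "y": 5.5, "z": 0, "ax": 0, "ay": 0, "az": 0.1, "hand": 0.0},
    {"x": 0, "y": 5.5, "z": 0, "ax": 0, "ay": 0, "az": 0.1, "hand": 0.0},
    {"x": 0, "y": 5.5, "z": 0, "ax": 0, "ay": 0, "az": 0.1, "hand": 0.0},
    {"x": 0, "y": 5.5, "z": 0, "ax": 0, "ay": 0, "az": 0, "hand": 0.0},
    {"x": 0, "y": 3, "z": 0, "ax": 0, "ay": 0, "az": 0, "hand": 0.0}
  ]
}}

```text
clock: 22.72
eef_pos: [0.4487, 0.1036, 0.147]
tcp_rot: [164.9, 89.6, -2.4]
force: [0.5, 0.6, -0.2]
grip_width: 0.003
```

```bash
python3 -c "
from h import *;st()
import pickle
p=env.camera('scene');pickle.dump(p,open('scene2.pkl','wb'));cv2.imwrite('pics/h1.png',cv2.resize(p['pixels'][150:220,195:300],None,fx=7.5,fy=7.5,interpolation=cv2.INTER_CUBIC))
p=env.camera('top');pickle.dump(p,open('top2.pkl','wb'));cv2.imwrite('pics/h2.png',cv2.resize(p['pixels'][205:280,295:395],None,fx=8,fy=8,interpolation=cv2.INTER_CUBIC))"
```

```text
t 22.73 pos [0.4487 0.1036 0.147 ] az -77.3 dev [ 0.008 -0.    -1.   ] nest [ 19.9 301.5] F [ 0.55  0.61 -0.2 ] Fn [0.68 0.46] T [-0.059  0.102  0.031] w 0.2 q [ 6.400e+00 -1.520e+01  1.223e+02 -1.000e-01  7.250e+01  8.370e+01]
```

View pics/h1.png

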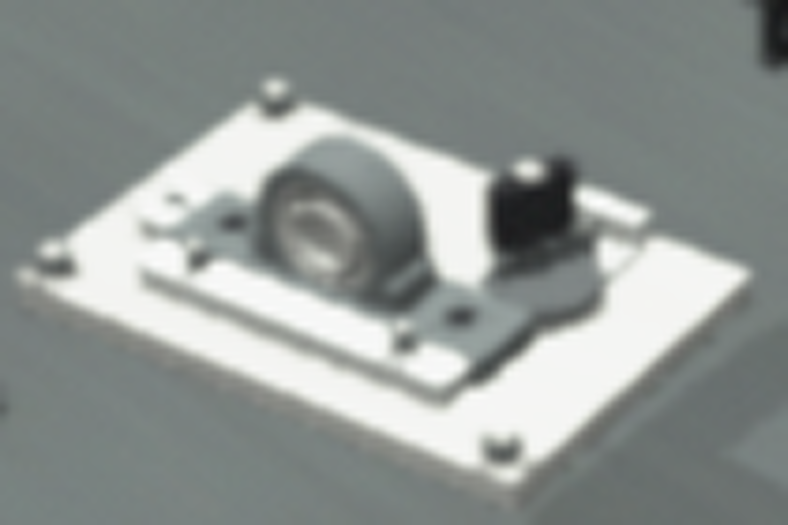

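View pics/h2.png

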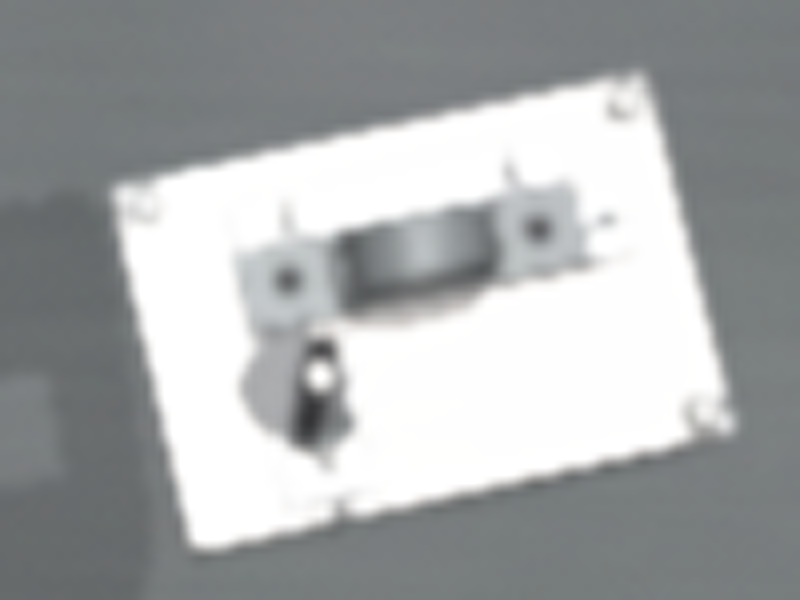

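Emit:
{"op": "jog_arm", "data": {
  "rows": [
    {"x": 1, "y": -5, "z": -1, "ax": 0, "ay": 0.008, "az": 0.014, "hand": 0.0},
    {"x": 1, "y": -5, "z": -1, "ax": 0, "ay": 0, "az": 0, "hand": 0.0},
    {"x": 1, "y": -5, "z": -1, "ax": 0, "ay": 0, "az": 0, "hand": 0.0},
    {"x": 0.3, "y": -4, "z": -1, "ax": 0, "ay": 0, "az": 0, "hand": 0.0},
    {"x": 0, "y": 0, "z": -1, "ax": 0, "ay": 0, "az": 0, "hand": 0.0},
    {"x": 0, "y": 0, "z": 0, "ax": 0, "ay": 0, "az": 0, "hand": 0.0}
  ]
}}

```text
clock: 23.58
eef_pos: [0.4817, -0.0948, 0.0964]
tcp_rot: [138.7, 89.9, -27.6]
force: [-0.2, 0.8, -0.4]
grip_width: 0.002
```

```bash
python3 -c "
from h import *;st()"
```

```text
t 23.57 pos [ 0.4817 -0.0948  0.0964] az -76.32 dev [ 0.002 -0.001 -1.   ] nest [  3.7 101. ] F [-0.24  0.82 -0.41] Fn [-0.04  0.85] T [-0.022  0.191 -0.028] w 0.2 q [-17.4  -7.3 120.8  -0.   66.4  58.9]
```

Emit:
{"op": "jog_arm", "data": {
  "rows": [
    {"x": 0, "y": 0, "z": -2.5, "ax": 0.001, "ay": 0.002, "az": 0, "hand": 0.0},
    {"x": 0, "y": 0, "z": -2.5, "ax": 0, "ay": 0, "az": 0, "hand": 0.0},
    {"x": 0, "y": 0, "z": -0.8, "ax": 0, "ay": 0, "az": 0, "hand": 0.0},
    {"x": 0, "y": 0, "z": 0, "ax": 0, "ay": 0, "az": 0, "hand": 0.0}
  ]
}}

```text
clock: 24.08
eef_pos: [0.483, -0.0926, 0.0396]
tcp_rot: [155.3, 89.8, -10.8]
force: [-0.1, 0.5, 0.0]
grip_width: 0.007
```

```bash
python3 -c "
from h import *;st()"
```

```text
t 24.07 pos [ 0.483  -0.0926  0.0396] az -76.09 dev [ 0.004 -0.001 -1.   ] nest [  5.6 102.8] F [-0.11  0.51  0.05] Fn [0.01 0.52] T [-0.05   0.158  0.011] w 0.7 q [-17.1  -2.8 122.8   0.   59.8  58.9]
```

Emit:
{"op": "jog_arm", "data": {
  "rows": [
    {"x": -0.2, "y": -0.2, "z": -0.9, "ax": 0.001, "ay": 0.004, "az": 0, "hand": 0.0},
    {"x": 0, "y": 0, "z": -0.75, "ax": 0, "ay": 0, "az": 0, "hand": 0.0},
    {"x": 0, "y": 0, "z": 0, "ax": 0, "ay": 0, "az": 0, "hand": 0.0}
  ]
}}

```text
clock: 24.45
eef_pos: [0.4824, -0.0947, 0.0242]
tcp_rot: [152.8, 89.8, -13.2]
force: [0.3, -0.6, -0.5]
grip_width: 0.004
```

```bash
python3 -c "
from h import *;st()"
```

```text
t 24.45 pos [ 0.4824 -0.0947  0.0242] az -76.03 dev [ 0.003 -0.001 -1.   ] nest [  4.4 100.9] F [ 0.34 -0.57 -0.48] Fn [ 0.19 -0.63] T [-0.023  0.156  0.037] w 0.4 q [-17.4  -1.4 123.2   0.   58.   58.7]
```

Emit:
{"op": "jog_arm", "data": {
  "rows": [
    {"x": 0.03, "y": -0.3, "z": -0.1, "ax": 0.001, "ay": 0.003, "az": 0, "hand": 0.0},
    {"x": 0.03, "y": -0.3, "z": 0, "ax": 0, "ay": 0, "az": 0, "hand": 0.0}
  ]
}}

```text
clock: 24.7
eef_pos: [0.4834, -0.1012, 0.0235]
tcp_rot: [173.6, 90.0, 7.6]
force: [0.2, -0.3, 0.3]
grip_width: 0.006
```

```bash
python3 -c "
from h import *;st()"
```

```text
t 24.7 pos [ 0.4834 -0.1012  0.0235] az -76.03 dev [ 0.001  0.    -1.   ] nest [ 3.8 94.4] F [ 0.22 -0.31  0.34] Fn [ 0.13 -0.36] T [-0.037  0.138 -0.019] w 0.6 q [-18.1  -0.9 122.8   0.   58.1  58. ]
```

Emit:
{"op": "jog_arm", "data": {
  "rows": [
    {"x": 0.02, "y": -0.12, "z": 0, "ax": 0, "ay": 0, "az": 0, "hand": 0.0}
  ]
}}

```text
clock: 24.82
eef_pos: [0.4839, -0.1027, 0.0238]
tcp_rot: [162.6, 89.9, -3.4]
force: [0.1, -0.2, -0.5]
grip_width: 0.004
```

```bash
python3 -c "
from h import *;st()"
```

```text
t 24.82 pos [ 0.4839 -0.1027  0.0238] az -76.04 dev [ 0.001 -0.    -1.   ] nest [ 3.9 92.8] F [ 0.12 -0.16 -0.47] Fn [ 0.08 -0.18] T [0.007 0.119 0.026] w 0.3 q [-18.2  -0.9 122.7   0.   58.1  57.8]
```

Emit:
{"op": "jog_arm", "data": {
  "rows": [
    {"x": 0.02, "y": -0.12, "z": 0, "ax": 0, "ay": 0, "az": 0, "hand": 0.0}
  ]
}}

```text
clock: 24.95
eef_pos: [0.4842, -0.1041, 0.0239]
tcp_rot: [158.5, 89.9, -7.6]
force: [-0.2, 0.9, 0.3]
grip_width: -0.0
```

```bash
python3 -c "
from h import *;st()"
```

```text
t 24.95 pos [ 0.4842 -0.1041  0.0239] az -76.05 dev [ 0.001 -0.    -1.   ] nest [ 3.9 91.3] F [-0.22  0.86  0.29] Fn [0.   0.89] T [-0.046  0.14   0.023] w -0.0 q [-18.4  -0.8 122.7   0.   58.1  57.7]
```

Emit:
{"op": "jog_arm", "data": {
  "rows": [
    {"x": 0.02, "y": -0.1, "z": 0, "ax": 0, "ay": 0, "az": 0, "hand": 0.0}
  ]
}}

```text
clock: 25.08
eef_pos: [0.4844, -0.1053, 0.024]
tcp_rot: [158.1, 89.9, -8.0]
force: [-0.8, 0.6, 0.9]
grip_width: 0.007
```

```bash
python3 -c "
from h import *;st()"
```

```text
t 25.07 pos [ 0.4844 -0.1053  0.024 ] az -76.06 dev [ 0.001 -0.    -1.   ] nest [ 3.9 90.2] F [-0.8   0.55  0.93] Fn [-0.64  0.73] T [-0.036  0.197  0.028] w 0.7 q [-18.5  -0.8 122.6   0.   58.1  57.6]
```

Emit:
{"op": "jog_arm", "data": {
  "rows": [
    {"x": 0.02, "y": -0.1, "z": 0, "ax": 0, "ay": 0, "az": 0, "hand": 0.0}
  ]
}}

```text
clock: 25.2
eef_pos: [0.4846, -0.1063, 0.024]
tcp_rot: [159.2, 89.9, -6.9]
force: [0.1, -0.0, -0.1]
grip_width: 0.005
```

```bash
python3 -c "
from h import *;st()"
```

```text
t 25.2 pos [ 0.4846 -0.1063  0.024 ] az -76.06 dev [ 0.001 -0.    -1.   ] nest [ 3.8 89.1] F [ 0.09 -0.02 -0.06] Fn [ 0.08 -0.04] T [-0.041  0.116  0.04 ] w 0.5 q [-18.6  -0.7 122.5   0.   58.1  57.5]
```

Emit:
{"op": "jog_arm", "data": {
  "rows": [
    {"x": 0.02, "y": -0.1, "z": 0, "ax": 0, "ay": 0, "az": 0, "hand": 0.0}
  ]
}}

```text
clock: 25.32
eef_pos: [0.4849, -0.1074, 0.024]
tcp_rot: [157.7, 89.9, -8.4]
force: [-0.1, 0.4, -0.1]
grip_width: 0.008
```

```bash
python3 -c "
from h import *;st()"
```

```text
t 25.32 pos [ 0.4849 -0.1074  0.024 ] az -76.05 dev [ 0.001 -0.    -1.   ] nest [ 3.8 88. ] F [-0.13  0.39 -0.08] Fn [-0.03  0.41] T [-0.089  0.206  0.063] w 0.7 q [-18.7  -0.7 122.5   0.   58.1  57.4]
```

Emit:
{"op": "jog_arm", "data": {
  "rows": [
    {"x": 0.02, "y": -0.1, "z": 0, "ax": 0, "ay": 0, "az": 0, "hand": 0.0}
  ]
}}

```text
clock: 25.45
eef_pos: [0.485, -0.1084, 0.0239]
tcp_rot: [159.3, 89.9, -6.7]
force: [0.1, -0.5, 0.4]
grip_width: 0.004
```

```bash
python3 -c "
from h import *;st()"
```

```text
t 25.45 pos [ 0.485  -0.1084  0.0239] az -76.05 dev [ 0.001 -0.    -1.   ] nest [ 3.7 87. ] F [ 0.06 -0.53  0.37] Fn [-0.07 -0.53] T [-0.076  0.134  0.014] w 0.4 q [-18.8  -0.6 122.4   0.   58.1  57.2]
```

Emit:
{"op": "jog_arm", "data": {
  "rows": [
    {"x": 0.02, "y": -0.1, "z": 0, "ax": 0, "ay": 0, "az": 0, "hand": 0.0}
  ]
}}

```text
clock: 25.58
eef_pos: [0.4853, -0.1094, 0.024]
tcp_rot: [159.4, 89.9, -6.7]
force: [0.1, 0.1, 0.5]
grip_width: 0.001
```

```bash
python3 -c "
from h import *;st()"
```

```text
t 25.57 pos [ 0.4853 -0.1094  0.024 ] az -76.05 dev [ 0.001 -0.    -1.   ] nest [ 3.6 85.9] F [0.14 0.14 0.46] Fn [0.17 0.1 ] T [-0.025  0.158 -0.019] w 0.1 q [-18.9  -0.5 122.4   0.   58.1  57.1]
```

Emit:
{"op": "jog_arm", "data": {
  "rows": [
    {"x": 0.02, "y": -0.1, "z": 0, "ax": 0, "ay": 0, "az": 0, "hand": 0.0}
  ]
}}

```text
clock: 25.7
eef_pos: [0.4855, -0.1105, 0.024]
tcp_rot: [158.2, 89.9, -7.8]
force: [-0.2, 0.2, 0.2]
grip_width: 0.006
```

```bash
python3 -c "
from h import *;st()
p=env.camera('scene');cv2.imwrite('pics/i1.png',cv2.resize(p['pixels'][150:220,215:300],None,fx=9,fy=9,interpolation=cv2.INTER_CUBIC))"
```

```text
t 25.7 pos [ 0.4855 -0.1105  0.024 ] az -76.05 dev [ 0.001 -0.    -1.   ] nest [ 3.6 84.8] F [-0.25  0.18  0.19] Fn [-0.2   0.24] T [-0.039  0.158  0.01 ] w 0.6 q [-19.   -0.5 122.3   0.   58.1  57. ]
```

View pics/i1.png

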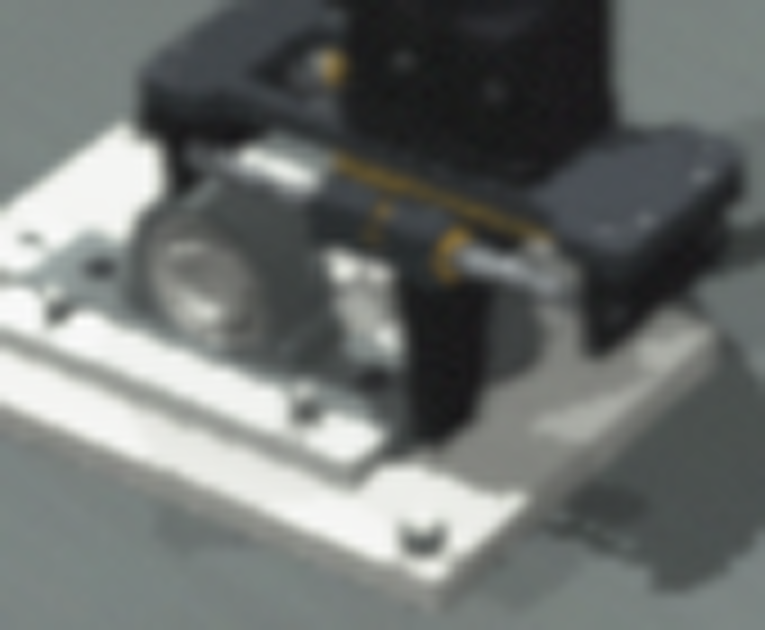

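Emit:
{"op": "jog_arm", "data": {
  "rows": [
    {"x": 0.02, "y": -0.1, "z": 0, "ax": 0, "ay": 0, "az": 0, "hand": 0.0}
  ]
}}

```text
clock: 25.88
eef_pos: [0.4857, -0.1117, 0.024]
tcp_rot: [155.8, 89.9, -10.3]
force: [0.0, 0.2, -0.6]
grip_width: 0.01
```

```bash
python3 -c "
from h import *;st()"
```

```text
t 25.88 pos [ 0.4857 -0.1117  0.024 ] az -76.05 dev [ 0.001 -0.    -1.   ] nest [ 3.6 83.7] F [ 0.02  0.21 -0.55] Fn [0.07 0.2 ] T [-0.043  0.118 -0.016] w 0.9 q [-19.1  -0.4 122.3   0.   58.1  56.9]
```

Emit:
{"op": "jog_arm", "data": {
  "rows": [
    {"x": 0.02, "y": -0.1, "z": 0, "ax": 0, "ay": 0, "az": 0, "hand": 0.0}
  ]
}}

```text
clock: 26.0
eef_pos: [0.4859, -0.1127, 0.024]
tcp_rot: [156.2, 89.9, -9.9]
force: [0.2, -1.1, 0.1]
grip_width: 0.0
```

```bash
python3 -c "
from h import *;st()"
```

```text
t 26.0 pos [ 0.4859 -0.1127  0.024 ] az -76.05 dev [ 0.001 -0.    -1.   ] nest [ 3.5 82.6] F [ 0.19 -1.07  0.08] Fn [-0.08 -1.09] T [-0.052  0.174 -0.022] w 0.0 q [-19.2  -0.4 122.2   0.   58.1  56.8]
```

Emit:
{"op": "jog_arm", "data": {
  "rows": [
    {"x": 0.02, "y": -0.1, "z": 0, "ax": 0, "ay": 0, "az": 0, "hand": 0.0}
  ]
}}

```text
clock: 26.12
eef_pos: [0.4861, -0.1138, 0.024]
tcp_rot: [155.4, 89.9, -10.6]
force: [0.0, -0.1, 0.1]
grip_width: 0.006
```

```bash
python3 -c "
from h import *;st()"
```

```text
t 26.12 pos [ 0.4861 -0.1138  0.024 ] az -76.05 dev [ 0.001 -0.    -1.   ] nest [ 3.4 81.5] F [ 0.   -0.14  0.12] Fn [-0.03 -0.14] T [-0.063  0.159  0.027] w 0.5 q [-19.3  -0.3 122.2   0.   58.1  56.7]
```

Emit:
{"op": "jog_arm", "data": {
  "rows": [
    {"x": 0.02, "y": -0.1, "z": 0, "ax": 0, "ay": 0, "az": 0, "hand": 0.0}
  ]
}}

```text
clock: 26.25
eef_pos: [0.4863, -0.1146, 0.0239]
tcp_rot: [-164.3, 89.9, 29.6]
force: [-0.7, 3.0, 2.3]
grip_width: 0.005
```

```bash
python3 -c "
from h import *;st()"
```

```text
t 26.25 pos [ 0.4863 -0.1146  0.0239] az -76.07 dev [ 0.001  0.001 -1.   ] nest [ 3.4 80.7] F [-0.75  2.98  2.29] Fn [-0.    3.07] T [ 0.515  0.197 -0.036] w 0.5 q [-1.940e+01 -3.000e-01  1.221e+02  1.000e-01  5.810e+01  5.660e+01]
```

Emit:
{"op": "jog_arm", "data": {
  "rows": [
    {"x": 0.02, "y": -0.1, "z": 0, "ax": 0, "ay": 0, "az": 0, "hand": 0.0}
  ]
}}

```text
clock: 26.38
eef_pos: [0.4863, -0.1146, 0.024]
tcp_rot: [-111.3, 89.8, 82.6]
force: [-0.8, 6.3, 2.3]
grip_width: 0.006
```

```bash
python3 -c "
from h import *;st()"
```

```text
t 26.38 pos [ 0.4863 -0.1146  0.024 ] az -76.12 dev [ 0.     0.003 -1.   ] nest [ 3.4 80.7] F [-0.82  6.26  2.28] Fn [0.72 6.27] T [ 1.081  0.39  -0.076] w 0.5 q [-19.5  -0.2 122.1   0.2  58.2  56.5]
```

Emit:
{"op": "jog_arm", "data": {
  "rows": [
    {"x": 0.02, "y": -0.1, "z": 0, "ax": 0, "ay": 0, "az": 0, "hand": 0.0}
  ]
}}

```text
clock: 26.5
eef_pos: [0.4863, -0.1146, 0.024]
tcp_rot: [-100.5, 89.7, 93.3]
force: [-0.5, 5.4, 2.7]
grip_width: 0.005
```

```bash
python3 -c "
from h import *;st()"
```

```text
t 26.5 pos [ 0.4863 -0.1146  0.024 ] az -76.15 dev [-0.     0.005 -1.   ] nest [ 3.4 80.7] F [-0.5   5.4   2.69] Fn [0.82 5.36] T [ 0.94   0.279 -0.057] w 0.5 q [-19.6  -0.2 122.    0.3  58.3  56.4]
```

Emit:
{"op": "jog_arm", "data": {
  "rows": [
    {"x": -0.07, "y": 0.3, "z": 0.5, "ax": -0.005, "ay": 0, "az": 0, "hand": 0.0},
    {"x": 0, "y": 0.2, "z": 3, "ax": 0, "ay": 0, "az": 0, "hand": 0.0},
    {"x": 0, "y": 0, "z": 4, "ax": 0, "ay": 0, "az": 0, "hand": 0.0},
    {"x": -0.2, "y": -1, "z": 3.5, "ax": 0, "ay": 0, "az": 0, "hand": 0.0},
    {"x": -0.2, "y": -4.5, "z": 0, "ax": 0, "ay": 0, "az": 0, "hand": 0.0},
    {"x": -0.2, "y": -5, "z": 0, "ax": 0, "ay": 0, "az": 0, "hand": 0.0},
    {"x": -0.2, "y": -3, "z": 0, "ax": 0, "ay": 0, "az": 0, "hand": 0.0},
    {"x": 0, "y": 0, "z": 0, "ax": 0, "ay": 0, "az": 0, "hand": 0.0}
  ]
}}

```text
clock: 27.5
eef_pos: [0.4772, -0.2498, 0.141]
tcp_rot: [94.8, 89.3, -71.2]
force: [-0.9, -0.3, -0.3]
grip_width: 0.006
```

```bash
python3 -c "
from h import *;st()"
```

```text
t 27.5 pos [ 0.4772 -0.2498  0.141 ] az -75.93 dev [ 0.004 -0.011 -1.   ] nest [-38.3 -48.3] F [-0.9  -0.3  -0.27] Fn [-0.95 -0.07] T [-0.028  0.137  0.073] w 0.6 q [-33.1  -4.  113.2  -0.4  70.3  42.9]
```

Emit:
{"op": "jog_arm", "data": {
  "rows": [
    {"x": -0.3, "y": -0.2, "z": -3, "ax": 0.011, "ay": 0.004, "az": -0.005, "hand": 0.0},
    {"x": -0.1, "y": 0, "z": -3.5, "ax": 0, "ay": 0, "az": 0, "hand": 0.0},
    {"x": -0.1, "y": 0, "z": -2, "ax": 0, "ay": 0, "az": 0, "hand": 0.0},
    {"x": 0, "y": 0, "z": 0, "ax": 0, "ay": 0, "az": 0, "hand": 0.0}
  ]
}}

```text
clock: 28.0
eef_pos: [0.4727, -0.249, 0.0553]
tcp_rot: [121.9, 89.9, -44.2]
force: [-0.8, -0.1, 0.4]
grip_width: 0.002
```

```bash
python3 -c "
from h import *;st()"
```

```text
t 28.0 pos [ 0.4727 -0.249   0.0553] az -76.1 dev [ 0.001 -0.001 -1.   ] nest [-42.5 -46.4] F [-0.76 -0.07  0.4 ] Fn [-0.75  0.12] T [-0.055  0.227 -0.053] w 0.2 q [-33.5   1.4 116.9  -0.   61.6  42.6]
```

Emit:
{"op": "jog_arm", "data": {
  "rows": [
    {"x": 0, "y": -0.5, "z": -1.5, "ax": 0.001, "ay": 0.001, "az": 0, "hand": 0.0},
    {"x": 0, "y": 0, "z": -1.2, "ax": 0, "ay": 0, "az": 0, "hand": 0.0},
    {"x": 0, "y": 0, "z": 0, "ax": 0, "ay": 0, "az": 0, "hand": 0.0}
  ]
}}

```text
clock: 28.38
eef_pos: [0.4741, -0.2542, 0.0288]
tcp_rot: [129.0, 89.8, -37.0]
force: [0.6, 0.6, 0.2]
grip_width: 0.005
```

```bash
python3 -c "
from h import *;st()"
```

```text
t 28.38 pos [ 0.4741 -0.2542  0.0288] az -76.02 dev [ 0.003 -0.002 -1.   ] nest [-42.3 -51.7] F [0.62 0.62 0.23] Fn [0.75 0.45] T [-0.046  0.182  0.001] w 0.4 q [-33.9   4.  117.2  -0.   58.6  42.1]
```

Now down 5 mm and approach the foot edge in +x.

Emit:
{"op": "jog_arm", "data": {
  "rows": [
    {"x": 0.2, "y": 0.05, "z": -0.5, "ax": 0.002, "ay": 0.003, "az": 0, "hand": 0.0},
    {"x": 0.3, "y": 0.08, "z": 0, "ax": 0, "ay": 0, "az": 0, "hand": 0.0},
    {"x": 0.25, "y": 0.06, "z": 0, "ax": 0, "ay": 0, "az": 0, "hand": 0.0}
  ]
}}

```text
clock: 28.75
eef_pos: [0.4829, -0.2528, 0.0245]
tcp_rot: [128.2, 89.9, -37.8]
force: [-0.2, -0.1, -0.2]
grip_width: 0.008
```

```bash
python3 -c "
from h import *;st()"
```

```text
t 28.75 pos [ 0.4829 -0.2528  0.0245] az -76.04 dev [ 0.002 -0.001 -1.   ] nest [-33.5 -52.5] F [-0.24 -0.07 -0.23] Fn [-0.25 -0.01] T [-0.117  0.15  -0.003] w 0.8 q [-33.3   5.3 116.3  -0.   58.3  42.8]
```

Emit:
{"op": "jog_arm", "data": {
  "rows": [
    {"x": 0.15, "y": 0.03, "z": 0, "ax": 0, "ay": 0, "az": 0, "hand": 0.0}
  ]
}}

```text
clock: 28.88
eef_pos: [0.4848, -0.2525, 0.0248]
tcp_rot: [129.5, 89.9, -36.5]
force: [-0.4, 0.5, 1.1]
grip_width: 0.008
```

```bash
python3 -c "
from h import *;st()"
```

```text
t 28.88 pos [ 0.4848 -0.2525  0.0248] az -76.04 dev [ 0.002 -0.002 -1.   ] nest [-31.5 -52.8] F [-0.36  0.46  1.09] Fn [-0.23  0.53] T [-0.044  0.165 -0.025] w 0.8 q [-33.1   5.4 116.1  -0.   58.3  42.9]
```

Emit:
{"op": "jog_arm", "data": {
  "rows": [
    {"x": 0.1, "y": 0.02, "z": 0, "ax": 0, "ay": 0, "az": 0, "hand": 0.0}
  ]
}}

```text
clock: 29.0
eef_pos: [0.4855, -0.2524, 0.0249]
tcp_rot: [99.6, 89.9, -66.4]
force: [-3.6, -1.6, 1.6]
grip_width: 0.002
```

```bash
python3 -c "
from h import *;st()"
```

```text
t 29.0 pos [ 0.4855 -0.2524  0.0249] az -76.01 dev [ 0.001 -0.002 -1.   ] nest [-30.9 -52.8] F [-3.56 -1.63  1.62] Fn [-3.85 -0.72] T [-0.268  0.874 -0.047] w 0.2 q [-3.31e+01  5.50e+00  1.16e+02 -1.00e-01  5.84e+01  4.30e+01]
```

Emit:
{"op": "jog_arm", "data": {
  "rows": [
    {"x": 0.1, "y": 0.02, "z": 0, "ax": 0, "ay": 0, "az": 0, "hand": 0.0}
  ]
}}

```text
clock: 29.12
eef_pos: [0.4857, -0.2524, 0.0249]
tcp_rot: [42.6, 89.9, -123.4]
force: [-4.4, -2.0, 3.1]
grip_width: 0.004
```

```bash
python3 -c "
from h import *;st()"
```

```text
t 29.12 pos [ 0.4857 -0.2524  0.0249] az -75.98 dev [-0.001 -0.002 -1.   ] nest [-30.7 -52.9] F [-4.42 -2.05  3.06] Fn [-4.79 -0.91] T [-0.264  0.925  0.008] w 0.4 q [-33.    5.6 115.9  -0.2  58.5  43.1]
```

Emit:
{"op": "jog_arm", "data": {
  "rows": [
    {"x": 0.1, "y": 0.02, "z": 0, "ax": 0, "ay": 0, "az": 0, "hand": 0.0}
  ]
}}

```text
clock: 29.25
eef_pos: [0.4862, -0.2524, 0.025]
tcp_rot: [27.3, 89.8, -138.7]
force: [-3.7, -1.0, 2.1]
grip_width: 0.006
```

```bash
python3 -c "
from h import *;st()"
```

```text
t 29.25 pos [ 0.4862 -0.2524  0.025 ] az -75.98 dev [-0.002 -0.002 -1.   ] nest [-30.1 -52.9] F [-3.73 -1.02  2.13] Fn [-3.87 -0.08] T [-0.201  0.886 -0.06 ] w 0.6 q [-32.9   5.7 115.8  -0.2  58.6  43.1]
```

Emit:
{"op": "jog_arm", "data": {
  "rows": [
    {"x": 0.1, "y": 0.03, "z": 0, "ax": 0, "ay": 0, "az": 0, "hand": 0.0}
  ]
}}

```text
clock: 29.38
eef_pos: [0.487, -0.2522, 0.025]
tcp_rot: [23.7, 89.8, -142.3]
force: [-5.7, -0.8, 3.5]
grip_width: 0.004
```

```bash
python3 -c "
from h import *;st()"
```

```text
t 29.38 pos [ 0.487  -0.2522  0.025 ] az -75.98 dev [-0.003 -0.002 -1.   ] nest [-29.4 -53. ] F [-5.72 -0.84  3.47] Fn [-5.75  0.57] T [-0.411  1.141 -0.043] w 0.4 q [-32.9   5.8 115.7  -0.3  58.6  43.2]
```

Emit:
{"op": "jog_arm", "data": {
  "rows": [
    {"x": 0.1, "y": 0.03, "z": 0, "ax": 0, "ay": 0, "az": 0, "hand": 0.0}
  ]
}}

```text
clock: 29.5
eef_pos: [0.4871, -0.2522, 0.025]
tcp_rot: [13.4, 89.6, -152.6]
force: [-8.2, -3.6, 4.0]
grip_width: 0.009
```

```bash
python3 -c "
from h import *;st()"
```

```text
t 29.5 pos [ 0.4871 -0.2522  0.025 ] az -75.95 dev [-0.006 -0.003 -1.   ] nest [-29.3 -53. ] F [-8.21 -3.57  3.97] Fn [-8.83 -1.47] T [-0.549  1.607 -0.044] w 0.9 q [-32.8   5.8 115.6  -0.4  58.7  43.3]
```

Emit:
{"op": "jog_arm", "data": {
  "rows": [
    {"x": 0.1, "y": 0.03, "z": 0, "ax": 0, "ay": 0, "az": 0, "hand": 0.0}
  ]
}}

```text
clock: 29.62
eef_pos: [0.487, -0.2522, 0.025]
tcp_rot: [6.7, 89.5, -159.2]
force: [-7.0, -2.6, 4.9]
grip_width: 0.004
```

```bash
python3 -c "
from h import *;st()"
```

```text
t 29.62 pos [ 0.487  -0.2522  0.025 ] az -75.93 dev [-0.008 -0.003 -1.   ] nest [-29.3 -53. ] F [-6.96 -2.63  4.91] Fn [-7.39 -0.86] T [-0.461  1.471  0.011] w 0.4 q [-32.8   5.9 115.5  -0.5  58.9  43.4]
```

Emit:
{"op": "jog_arm", "data": {
  "rows": [
    {"x": -0.5, "y": -0.1, "z": 0.2, "ax": 0.003, "ay": -0.008, "az": 0, "hand": 0.0},
    {"x": -0.3, "y": -0.1, "z": 3, "ax": 0, "ay": 0, "az": 0, "hand": 0.0},
    {"x": 0, "y": 0, "z": 4, "ax": 0, "ay": 0, "az": 0, "hand": 0.0},
    {"x": 0, "y": 0, "z": 3, "ax": 0, "ay": 0, "az": 0, "hand": 0.0},
    {"x": -1, "y": 5.5, "z": 0, "ax": 0, "ay": 0, "az": 0, "hand": 0.0},
    {"x": -1, "y": 5.5, "z": 0, "ax": 0, "ay": 0, "az": 0, "hand": 0.0},
    {"x": -1, "y": 5.5, "z": 0, "ax": 0, "ay": 0, "az": 0, "hand": 0.0},
    {"x": -1, "y": 5.5, "z": 0, "ax": 0, "ay": 0, "az": 0, "hand": 0.0},
    {"x": 0, "y": 5.5, "z": 0, "ax": 0, "ay": 0, "az": 0, "hand": 0.0},
    {"x": 0, "y": 5.5, "z": 0, "ax": 0, "ay": 0, "az": 0, "hand": 0.0}
  ]
}}

```text
clock: 30.88
eef_pos: [0.4426, 0.0849, 0.1334]
tcp_rot: [-177.2, 88.3, 16.3]
force: [0.9, 0.2, 0.0]
grip_width: 0.008
```

```bash
python3 -c "
from h import *;st()
import pickle
p=env.camera('scene');pickle.dump(p,open('scene3.pkl','wb'));cv2.imwrite('pics/k1.png',cv2.resize(p['pixels'][150:220,195:300],None,fx=7.5,fy=7.5,interpolation=cv2.INTER_CUBIC))
p=env.camera('top');pickle.dump(p,open('top3.pkl','wb'));cv2.imwrite('pics/k2.png',cv2.resize(p['pixels'][205:280,295:395],None,fx=8,fy=8,interpolation=cv2.INTER_CUBIC))
a=pickle.load(open('top2.pkl','rb'))['pixels'];b=p['pixels']
def holes(im):
    g=im[205:280,295:395].astype(float).mean(2);out=[]
    for (u,v) in((36,35),(67,28.5)):
        y0,x0=int(v)-3,int(u)-3;w=g[y0:y0+8,x0:x0+8];w=np.clip(150-w,0,None);yy,xx=np.mgrid[0:8,0:8];out.append([(w*xx).sum()/w.sum()+x0+295,(w*yy).sum()/w.sum()+y0+205])
    return np.array(out)
for n,im in(('before',a),('now',b)):
    h=holes(im);d=h[1]-h[0];print(n,h.round(2).tolist(),'slope',np.degrees(np.arctan2(-d[1],d[0])).round(2))
    for q in h: print(at(p,*q,.030).round(4))
"
```

```text
t 30.88 pos [0.4426 0.0849 0.1334] az -76.53 dev [ 0.029  0.008 -1.   ] nest [  9.5 284.8] F [0.85 0.25 0.04] Fn [0.89 0.03] T [-0.054  0.134  0.002] w 0.8 q [  3.8 -16.8 124.9   0.4  70.2  80.2]
before [[330.58, 239.66], [361.85, 233.19]] slope 11.67
[ 0.4918 -0.1401  0.03  ]
[ 0.5178 -0.2491  0.03  ]
now [[330.56, 239.58], [361.75, 232.79]] slope 12.27
[ 0.4921 -0.14    0.03  ]
[ 0.5192 -0.2487  0.03  ]
```

View pics/k2.png

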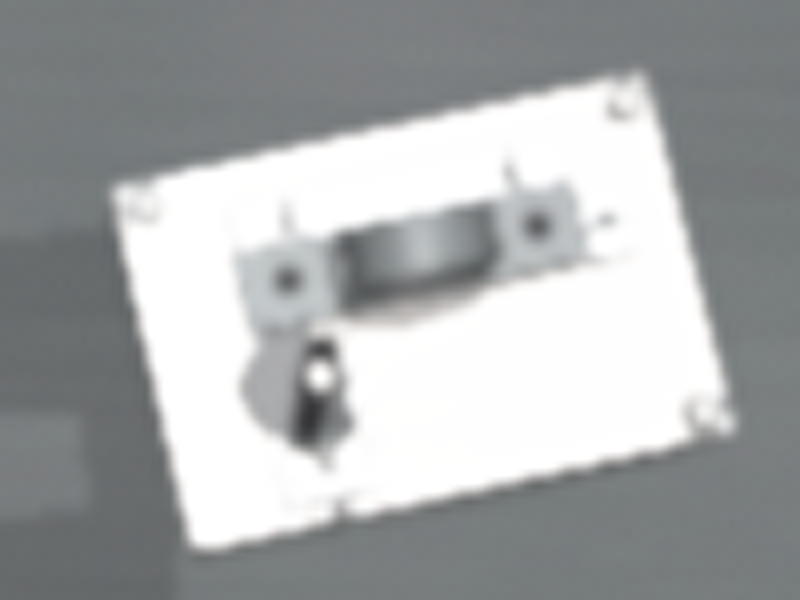

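View pics/k1.png

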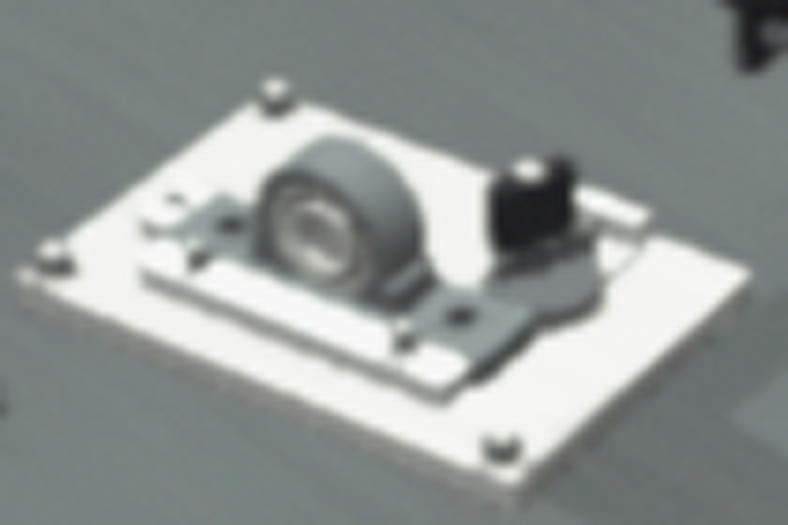

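Emit:
{"op": "jog_arm", "data": {
  "rows": [
    {"x": 0.1, "y": -4.7, "z": 0, "ax": -0.008, "ay": 0.029, "az": -0.1, "hand": 0.3},
    {"x": 0.1, "y": -5, "z": 0, "ax": 0, "ay": 0, "az": -0.1, "hand": 0.3},
    {"x": 0.1, "y": -5, "z": 0, "ax": 0, "ay": 0, "az": -0.1, "hand": 0.3},
    {"x": 0.1, "y": -5, "z": -1, "ax": 0, "ay": 0, "az": -0.1, "hand": 0.3},
    {"x": 0, "y": -2.5, "z": -1, "ax": 0, "ay": 0, "az": 0, "hand": 0.3},
    {"x": 0, "y": 0, "z": 0, "ax": 0, "ay": 0, "az": 0, "hand": 0.3}
  ]
}}

```text
clock: 31.72
eef_pos: [0.4474, -0.142, 0.1145]
tcp_rot: [-159.7, 89.3, 10.7]
force: [0.6, -0.3, 0.1]
grip_width: 0.302
```

```bash
python3 -c "
from h import *;st()"
```

```text
t 31.73 pos [ 0.4474 -0.142   0.1145] az -99.63 dev [ 0.011  0.002 -1.   ] nest [-41.   63.6] F [ 0.64 -0.31  0.1 ] Fn [ 0.54 -0.46] T [-0.034  0.204  0.009] w 28.7 q [-24.4 -12.  123.    0.4  68.5  75.1]
```

Emit:
{"op": "jog_arm", "data": {
  "rows": [
    {"x": -0.15, "y": -1.03, "z": -1, "ax": -0.002, "ay": 0.011, "az": -0.015, "hand": 0.3},
    {"x": 0, "y": 0, "z": -1.5, "ax": 0, "ay": 0, "az": 0, "hand": 0.3},
    {"x": 0, "y": 0, "z": 0, "ax": 0, "ay": 0, "az": 0, "hand": 0.3}
  ]
}}

```text
clock: 32.1
eef_pos: [0.4458, -0.1518, 0.0879]
tcp_rot: [-133.0, 89.9, 36.5]
force: [-0.3, -0.0, -0.6]
grip_width: 0.301
```

```bash
python3 -c "
from h import *;st()"
```

```text
t 32.1 pos [ 0.4458 -0.1518  0.0879] az -100.5 dev [ 0.001  0.001 -1.   ] nest [-44.9  54.5] F [-0.26 -0.   -0.61] Fn [-0.26  0.06] T [ 0.025  0.201 -0.012] w 28.6 q [-2.540e+01 -9.500e+00  1.236e+02  1.000e-01  6.580e+01  7.510e+01]
```

Emit:
{"op": "jog_arm", "data": {
  "rows": [
    {"x": 0, "y": -0.07, "z": -2, "ax": 0, "ay": 0.001, "az": 0, "hand": 0.3},
    {"x": 0, "y": 0, "z": -1.5, "ax": 0, "ay": 0, "az": 0, "hand": 0.3},
    {"x": 0, "y": 0, "z": 0, "ax": 0, "ay": 0, "az": 0, "hand": 0.3}
  ]
}}

```text
clock: 32.48
eef_pos: [0.4465, -0.1509, 0.052]
tcp_rot: [-128.4, 89.9, 41.2]
force: [0.0, 0.1, 0.6]
grip_width: 0.302
```

```bash
python3 -c "
from h import *;st()"
```

```text
t 32.48 pos [ 0.4465 -0.1509  0.052 ] az -100.32 dev [ 0.001  0.001 -1.   ] nest [-44.   55.2] F [0.   0.06 0.55] Fn [0.02 0.05] T [0.006 0.137 0.035] w 28.7 q [-2.520e+01 -6.500e+00  1.249e+02  1.000e-01  6.160e+01  7.500e+01]
```

Emit:
{"op": "jog_arm", "data": {
  "rows": [
    {"x": 0, "y": -0.12, "z": -1.0, "ax": -0.001, "ay": 0.001, "az": -0.003, "hand": 0.3},
    {"x": 0, "y": 0, "z": 0, "ax": 0, "ay": 0, "az": 0, "hand": 0.18},
    {"x": 0, "y": 0, "z": 0, "ax": 0, "ay": 0, "az": 0, "hand": 0.1},
    {"x": 0, "y": 0, "z": 0, "ax": 0, "ay": 0, "az": 0, "hand": 0.1}
  ],
  "grip_force": 8
}}

```text
clock: 32.98
eef_pos: [0.4476, -0.1522, 0.0427]
tcp_rot: [166.8, 89.9, -23.7]
force: [-0.7, 1.3, -1.5]
grip_width: 0.126
```

```bash
python3 -c "
from h import *;st()"
```

```text
t 32.98 pos [ 0.4476 -0.1522  0.0427] az -100.47 dev [ 0.002 -0.001 -1.   ] nest [-43.3  53.6] F [-0.7   1.26 -1.5 ] Fn [-0.37  1.39] T [0.073 0.168 0.038] w 11.9 q [-25.3  -5.6 125.    0.   60.4  75.2]
```

Emit:
{"op": "jog_arm", "data": {
  "rows": [
    {"x": 0, "y": 0, "z": 0, "ax": 0, "ay": 0, "az": 0, "hand": 0.1},
    {"x": 0, "y": 0, "z": 0, "ax": 0, "ay": 0, "az": 0, "hand": 0.1}
  ],
  "grip_force": 20
}}

```text
clock: 33.22
eef_pos: [0.4476, -0.1522, 0.0427]
tcp_rot: [164.6, 89.9, -25.9]
force: [0.8, 1.1, -1.4]
grip_width: 0.125
```

```bash
python3 -c "
from h import *;st()"
```

```text
t 33.23 pos [ 0.4476 -0.1522  0.0427] az -100.44 dev [ 0.002 -0.001 -1.   ] nest [-43.3  53.6] F [ 0.83  1.05 -1.43] Fn [1.06 0.82] T [0.067 0.077 0.168] w 11.8 q [-25.3  -5.6 125.   -0.   60.4  75.1]
```

Gripped. Turn on in small steps by feel.

Emit:
{"op": "jog_arm", "data": {
  "rows": [
    {"x": 0, "y": 0, "z": 0, "ax": 0, "ay": 0, "az": -0.025, "hand": 0.1}
  ]
}}

```text
clock: 33.35
eef_pos: [0.4475, -0.1523, 0.0427]
tcp_rot: [160.2, 89.9, -31.8]
force: [0.8, 0.1, -1.4]
grip_width: 0.125
```

```bash
python3 -c "
from h import *;st()"
```

```text
t 33.35 pos [ 0.4475 -0.1523  0.0427] az -101.93 dev [ 0.002 -0.001 -1.   ] nest [-43.4  53.6] F [ 0.78  0.09 -1.4 ] Fn [ 0.78 -0.1 ] T [-0.091  0.171  0.238] w 11.9 q [-25.3  -5.6 125.   -0.   60.4  76.6]
```

Emit:
{"op": "jog_arm", "data": {
  "rows": [
    {"x": 0, "y": 0, "z": 0, "ax": 0, "ay": 0, "az": -0.025, "hand": 0.1}
  ]
}}

```text
clock: 33.48
eef_pos: [0.4474, -0.1523, 0.0427]
tcp_rot: [154.9, 89.9, -38.5]
force: [0.6, -0.3, -0.7]
grip_width: 0.127
```

```bash
python3 -c "
from h import *;st()"
```

```text
t 33.48 pos [ 0.4474 -0.1523  0.0427] az -103.45 dev [ 0.002 -0.002 -1.   ] nest [-43.5  53.5] F [ 0.56 -0.29 -0.67] Fn [ 0.48 -0.41] T [-0.074  0.178  0.279] w 12.0 q [-25.3  -5.6 125.1  -0.   60.4  78.2]
```

Emit:
{"op": "jog_arm", "data": {
  "rows": [
    {"x": 0, "y": 0, "z": 0, "ax": 0, "ay": 0, "az": -0.025, "hand": 0.1}
  ]
}}

```text
clock: 33.6
eef_pos: [0.4473, -0.1524, 0.0427]
tcp_rot: [147.2, 89.9, -47.8]
force: [-0.5, 0.2, -0.8]
grip_width: 0.128
```

```bash
python3 -c "
from h import *;st()"
```

```text
t 33.6 pos [ 0.4473 -0.1524  0.0427] az -104.96 dev [ 0.002 -0.002 -1.   ] nest [-43.6  53.5] F [-0.54  0.17 -0.76] Fn [-0.48  0.3 ] T [-0.07   0.177  0.297] w 12.2 q [-2.530e+01 -5.600e+00  1.251e+02 -1.000e-01  6.040e+01  7.970e+01]
```

Emit:
{"op": "jog_arm", "data": {
  "rows": [
    {"x": 0, "y": 0, "z": 0, "ax": 0, "ay": 0, "az": -0.02, "hand": 0.1}
  ]
}}

```text
clock: 33.72
eef_pos: [0.4472, -0.1524, 0.0427]
tcp_rot: [140.4, 89.9, -55.7]
force: [-0.6, -0.7, -1.6]
grip_width: 0.123
```

```bash
python3 -c "
from h import *;st()"
```

```text
t 33.73 pos [ 0.4472 -0.1524  0.0427] az -106.17 dev [ 0.001 -0.002 -1.   ] nest [-43.7  53.5] F [-0.6  -0.68 -1.64] Fn [-0.75 -0.52] T [-0.019  0.234  0.359] w 11.7 q [-2.530e+01 -5.600e+00  1.251e+02 -1.000e-01  6.040e+01  8.090e+01]
```

Emit:
{"op": "jog_arm", "data": {
  "rows": [
    {"x": 0, "y": 0, "z": 0, "ax": 0, "ay": 0, "az": -0.02, "hand": 0.1}
  ]
}}

```text
clock: 33.85
eef_pos: [0.4471, -0.1524, 0.0427]
tcp_rot: [132.2, 89.9, -65.2]
force: [-0.3, -0.0, -1.7]
grip_width: 0.126
```

```bash
python3 -c "
from h import *;st()"
```

```text
t 33.85 pos [ 0.4471 -0.1524  0.0427] az -107.37 dev [ 0.001 -0.002 -1.   ] nest [-43.8  53.5] F [-0.29 -0.04 -1.67] Fn [-0.29  0.03] T [-0.053  0.249  0.44 ] w 12.0 q [-2.530e+01 -5.600e+00  1.251e+02 -1.000e-01  6.040e+01  8.210e+01]
```

```bash
python3 -c "
from h import *;tz(3)"
```

```text
t 33.95 az -107.32 Tz [0.44  0.386 0.404] mean 0.41 F [-0.31 -0.55 -1.46]
```

Emit:
{"op": "jog_arm", "data": {
  "rows": [
    {"x": 0, "y": 0, "z": 0, "ax": 0, "ay": 0, "az": 0, "hand": 0.16},
    {"x": 0, "y": 0, "z": 0, "ax": 0, "ay": 0, "az": 0, "hand": 0.24},
    {"x": 0, "y": 0, "z": 0, "ax": 0, "ay": 0, "az": 0, "hand": 0.28}
  ]
}}

```text
clock: 34.33
eef_pos: [0.4481, -0.1527, 0.0435]
tcp_rot: [165.3, 89.8, -32.2]
force: [-0.4, 1.3, -0.5]
grip_width: 0.267
```

```bash
python3 -c "
from h import *;st()"
```

```text
t 34.33 pos [ 0.4481 -0.1527  0.0435] az -107.46 dev [ 0.003 -0.002 -1.   ] nest [-42.9  53. ] F [-0.4   1.27 -0.53] Fn [-0.08  1.33] T [ 0.054  0.143 -0.008] w 25.4 q [-25.3  -5.6 125.   -0.   60.4  82.2]
```

Emit:
{"op": "jog_arm", "data": {
  "rows": [
    {"x": 0, "y": 0, "z": 2, "ax": 0, "ay": 0, "az": 0, "hand": 0.28},
    {"x": 0, "y": 0, "z": 4, "ax": 0, "ay": 0, "az": 0, "hand": 0.28},
    {"x": 0, "y": 0, "z": 4, "ax": 0, "ay": 0, "az": 0, "hand": 0.28},
    {"x": 0, "y": 5.5, "z": 0, "ax": 0, "ay": 0, "az": 0, "hand": 0.28},
    {"x": 0, "y": 5.5, "z": 0, "ax": 0, "ay": 0, "az": 0, "hand": 0.28},
    {"x": 0, "y": 5.5, "z": 0, "ax": 0, "ay": 0, "az": 0, "hand": 0.28},
    {"x": 0, "y": 5.5, "z": 0, "ax": 0, "ay": 0, "az": 0, "hand": 0.28},
    {"x": 0, "y": 3, "z": 0, "ax": 0, "ay": 0, "az": 0, "hand": 0.28},
    {"x": 0, "y": 0, "z": 0, "ax": 0, "ay": 0, "az": 0, "hand": 0.28}
  ]
}}

```text
clock: 35.45
eef_pos: [0.4483, 0.1042, 0.1495]
tcp_rot: [-162.4, 89.4, -0.3]
force: [-0.0, -0.4, -0.2]
grip_width: 0.28
```

```bash
python3 -c "
from h import *;st()
import pickle
p=env.camera('scene');pickle.dump(p,open('scene4.pkl','wb'));cv2.imwrite('pics/l1.png',cv2.resize(p['pixels'][150:220,195:300],None,fx=7.5,fy=7.5,interpolation=cv2.INTER_CUBIC))
p=env.camera('top');pickle.dump(p,open('top4.pkl','wb'));cv2.imwrite('pics/l2.png',cv2.resize(p['pixels'][205:280,295:395],None,fx=8,fy=8,interpolation=cv2.INTER_CUBIC));cv2.imwrite('pics/l3.png',p['pixels'])
a=pickle.load(open('top3.pkl','rb'))['pixels'];b=p['pixels']
def holes(im):
    g=im[205:280,295:395].astype(float).mean(2);out=[]
    for (u,v) in((36,35),(67,28.5)):
        y0,x0=int(v)-3,int(u)-3;w=g[y0:y0+8,x0:x0+8];w=np.clip(150-w,0,None);yy,xx=np.mgrid[0:8,0:8];out.append([(w*xx).sum()/w.sum()+x0+295,(w*yy).sum()/w.sum()+y0+205])
    return np.array(out)
for n,im in(('before',a),('now',b)):
    h=holes(im);d=h[1]-h[0];print(n,h.round(2).tolist(),'slope',np.degrees(np.arctan2(-d[1],d[0])).round(2))
"
```

```text
t 35.45 pos [0.4483 0.1042 0.1495] az -107.82 dev [ 0.011 -0.    -1.   ] nest [ 19.7 302.2] F [-0.05 -0.36 -0.17] Fn [-0.14 -0.34] T [-0.003  0.15   0.01 ] w 26.6 q [ 6.400e+00 -1.550e+01  1.222e+02 -1.000e-01  7.260e+01  1.143e+02]
before [[330.56, 239.58], [361.75, 232.79]] slope 12.27
now [[330.56, 239.58], [361.76, 232.78]] slope 12.3
```

View pics/l2.png

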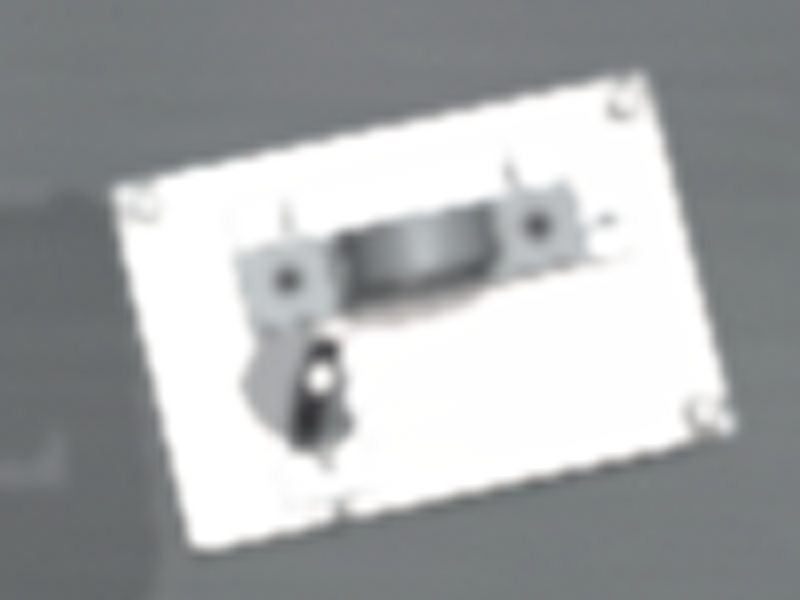

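View pics/l1.png

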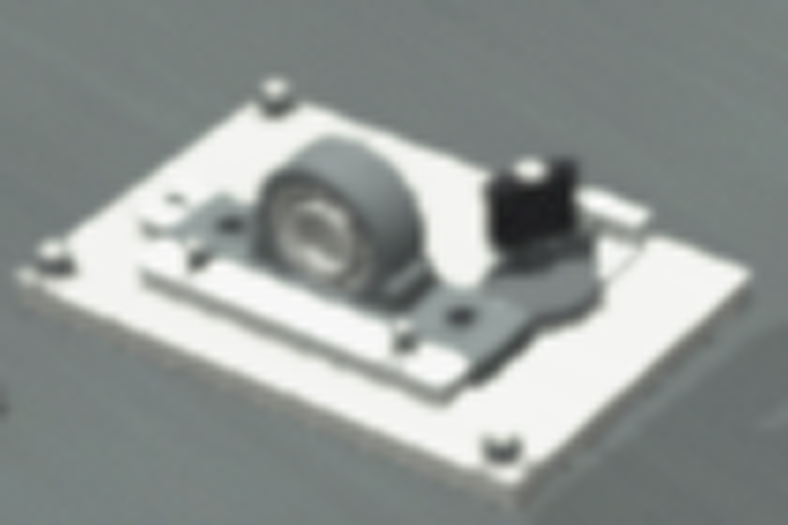

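View pics/l3.png

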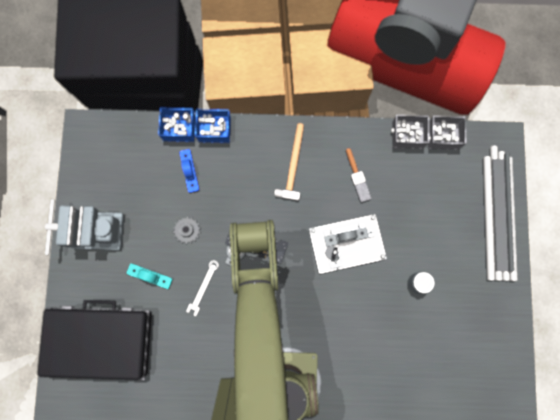

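```bash
python3 -c "
from h import *
print(env.hand_in())"
```

```text
the job is handed in; nothing more can be done
None
```

I loaded the grey housing into the fixture and clamped it. I handed in at about 35.5 s, with the gripper clear of everything; no verdict is reported.

- **End stop:** A final push toward the stop met a hard 6 N with no movement, so the foot is home there. The picture puts the housing's centre within about 0.4 mm of y = 0.
- **Fence:** My first push along the fence had stopped on friction and left the far end about 1.5 mm off. The pictures showed this, so I went back and pushed that end in until it stopped at about 9 N. The housing now lies parallel to the nest in the top view, 12.3° against about 12.3° for the plate holes.
- **Order:** The eccentric had already been part-turned, still running free, before that second push. The actual tightening came after the housing was home.
- **Clamp:** Free turning took about 0.15 N m. I stopped at about 0.41–0.44 N m, which I estimate as 13–19 N on the foot. After I let go, the grip stayed where I left it and the housing did not move between pictures.
- **Disagreement:** Positions by touch and by camera differed by 2–5 mm, so I relied on touch for the seating.
- **Not checked:** I did not check the end stop again after the fence push and clamping. I could not measure the clamp force directly, only the turning torque.

The other things on the bench look untouched in the last top view. The arm hid the flange bearing and the spacer tube in that picture, so I could not confirm those two.

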